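# Load the glaze-test rail and close it with its stop

### The arm

A 6-joint arm with a two-finger parallel gripper is mounted at the origin on a cart in front of the work surface, level with it; the furniture and walls round the work are solid. World frame = base frame: x ahead of the robot, y to its left, z up, the work surface at z = 0. Lengths are in m, angles in rad, forces in N, time in s.
With the tool pointing down it reaches from about 0.25 to 0.725 m from the base axis. Payload 4 kg.
Tool frame: the origin (TCP) lies at the very end of the fingers, on their centre line; the grasp point (between the pads) lies 19 mm behind it; z points along the fingers, y is the line along which they close (so a half turn about z gives the same grasp; the last joint's range is limited). The gripper opens to 85 mm and grips with 20 to 120 N. Pads are 22 mm wide; open, the fingers measure 114 mm over their backs; the gripper's body (76 mm by 85 mm) begins 54 mm behind the grasp point. The pads swing forward as they close: fully open they stand 13 mm farther back than shut.
Start: joints at [-1.289, 0.241, 0.005, 1.335, 0, 1.571], TCP at [0.139, -0.48, 0.231] pointing down, gripper open.
Joint ranges: [-2.72, 2.72], [-1.05, 1.87], [-1.09, 1.28], [-1.99, 2.15], [-1.42, 1.44], [-3.14, 3.14]. Speed limits (rad/s): [2.79, 2.79, 3.14, 3.14, 3.14, 3.14].

### API

Orientations are given as a unit quaternion [x, y, z, w].
In Python, from workcell import bot gives the robot as it stands.
- The arm moves only by the tool carry_out, never from a script. Its argument "increments" is one flat list of numbers, 5 for each row, row after row: the finger opening in cm, from 0 to 8.54, then the shift along the tool's x, y, z in cm, then the turn about the tool's z in rad. A call has exactly 5 rows; each row shifts and turns the commanded pose from where the row before left it, along the tool's axes as they then stand; what a row does not reach is not made up. A row lasts 1/8 s, in which the tool goes at most 62.5 mm and 10.7 degrees, less where a joint would pass 70% of its speed; a pose out of reach is approached as far as the arm can. A call with a gripper value outside its range is refused whole. The fingers move at their own pace and stop on an object; the grip force is fixed at half the most. Time passes only in rows, so rows that do not move let the fingers close, or fill a call up. It gives the time, the measured TCP pose, the force, the opening and the grip force at its end, in the units of the state.
- bot.get_obs(): the state, without advancing time (a new reading comes with each control period).
- bot.camera(name): name is "side" or "top" or "wrist"; returns a dict with "pixels" (400x640x3 uint8, blue, green, red), "range_z" (400x640 float32, m along the optical axis (not along the pixel's ray), 0 where there is no reading), "mtx" (3x3 intrinsics, pixels), "eye" and "attitude" of the camera in the world. Camera axes: x right, y down, z forward; pixel columns grow to the right and rows downward; lengths in m; the calibration is good to about 2 mm. The wrist camera is an equidistant fisheye: a pixel r from the principal point sees the ray r / f radians off the axis. A picture is of the moment at which its call begins.
- bot.job_done(): hands the job in; it is judged then, once.
Trained networks look in a picture, given as the dict that the camera call returned (one of the last four; its "shot" number tells which), for a name from the list of things; names that differ only in an ending like _2 or _b are one class to them, and where a whole thing is asked for, a point or a joint stands for the part that bears it (a point fixed in the world has none). Each returns a list of dicts, best first, with "p" (0 to 1); they miss things now and then, are a little off and sometimes report something else, mostly with a low value. They report only what shows in the picture. A call takes as long as a camera call.
- bot.find_in(picture, name): "xyz" ([x, y, z] in m, in the coordinates of the camera as it stood for that picture, good to about 4 mm: the middle of the surface that is visible of it).
- bot.regions_of(picture, name): "mask" (400x640 bool, what is visible of it).
- bot.place_of(picture, name): "xyz" ([x, y, z] in m, in the coordinates of the camera as it stood for that picture, good to about 4 mm: a listed point, or the origin of a listed thing).
The state is a dict: "clock": time; "joint_pos": joint angles; "joint_vel": joint speeds; "tau": joint torques, N m; "eef_pos": TCP position; "tool_rot": TCP orientation; "ft_force": force on the tool from outside, world axes, zero at the start; "ft_torque": the same for the moment, N m; "grip_width": finger opening in m; "grasp_force": force on a finger pad.
Only numpy, scipy, OpenCV 4.12 (cv2) and the standard library are available. Lean on these libraries where they do the work, as an engineer would, in place of code of your own. Each camera call takes 0.05 s, during which the arm holds its last target. There are 200 camera calls.

### The job

Put every test-tile hanger on the bench onto the slotted rail: enter its runner at the rail's open end, with the tile hanging on the side of the rail nearer the robot, and slide it along until all hangers stand touching one another and up against the closed end. Then close the rail: the dark saddle-shaped stop lies upside down with its channel uppermost, so turn it right way up and set it down fully over the rail at the open end, its outer face about flush with the rail's end.

Things in the scene. Friction and masses are not known exactly. Their poses are not given: they have to be found in the camera images.
- rail: fixed aluminium rail on a board 110 x 346 x 8 mm; origin under the board's centre, on the bench. Runs along its y from the open end (y = -165 mm) to the closed end wall (y = +165); x points away from the robot. Channel floor 13 mm above the bench, inside 34 wide x 14 high, 16 mm slot in the top; outside 44 wide, top 32 mm above the bench
- rail_mouth (a point): middle of the channel floor at the open end of the rail, 13 mm above the bench
- rail_end (a point): middle of the channel floor at the inner face of the closed end, 13 mm above the bench
- hanger_a_mid (a point): test-tile hanger (2 or 3 are present), standing, 112 mm tall, 180 g: steel T-runner at the foot 64 long (y) x 30 wide, round-nosed, 10 high; neck 10 (x) x 36; wooden grip 24 (x) x 40 (y), 64 to 112 above the foot, pinch its 24; arm at 56 to 63 up carries a 7 mm tile, 60 wide, 2 to 63 up, 30 to 37 out on the -x side. Point: on the neck axis, 56 mm above the foot's underside; z up.
- hanger_b_mid (a point): test-tile hanger (2 or 3 are present), standing, 112 mm tall, 180 g: steel T-runner at the foot 64 long (y) x 30 wide, round-nosed, 10 high; neck 10 (x) x 36; wooden grip 24 (x) x 40 (y), 64 to 112 above the foot, pinch its 24; arm at 56 to 63 up carries a 7 mm tile, 60 wide, 2 to 63 up, 30 to 37 out on the -x side. Point: on the neck axis, 56 mm above the foot's underside; z up.
- hanger_c_mid (a point): test-tile hanger (2 or 3 are present), standing, 112 mm tall, 180 g: steel T-runner at the foot 64 long (y) x 30 wide, round-nosed, 10 high; neck 10 (x) x 36; wooden grip 24 (x) x 40 (y), 64 to 112 above the foot, pinch its 24; arm at 56 to 63 up carries a 7 mm tile, 60 wide, 2 to 63 up, 30 to 37 out on the -x side. Point: on the neck axis, 56 mm above the foot's underside; z up.
- stop_mid (a point): dark saddle stop, 60 (x) x 62 (y) x 44 (z) mm, 350 g, steel; channel 48 wide, 18 deep along x in its -z face (up at the start: z points down); flat y faces, 62 apart, to grip. Point: its centre. Stands stably on either face or on an x end (60 high: flip in two quarter turns). Seated, it straddles the rail with the point 36 mm above the bench, 30 mm from the rail's end

How it is judged:
On the way:
1. every hanger is in the rail, tile on the near side, all pushed together against the closed end (x of hanger_a_mid in the frame of rail between -0.005 and 0.005 m and z of hanger_a_mid in the frame of rail between 0.064 and 0.076 m and y of each of hanger_a_mid, hanger_b_mid, hanger_c_mid in the frame of rail above -0.01 m and angle between each of hanger_a_mid, hanger_b_mid, hanger_c_mid's own z axis and vertical below 0.15 rad and angle between the x axis of each of hanger_a_mid, hanger_b_mid, hanger_c_mid and the x axis of rail, either way round below 0.2 rad and (y of hanger_a_mid in the frame of rail above 0.124 m or distance between hanger_a_mid and hanger_b_mid below 0.073 m or distance between hanger_a_mid and hanger_c_mid below 0.073 m) and y of rail_mouth in the frame of hanger_a_mid below -0.05 m and x of hanger_b_mid in the frame of rail between -0.005 and 0.005 m and z of hanger_b_mid in the frame of rail between 0.064 and 0.076 m and (y of hanger_b_mid in the frame of rail above 0.124 m or distance between hanger_b_mid and hanger_a_mid below 0.073 m or distance between hanger_b_mid and hanger_c_mid below 0.073 m) and y of rail_mouth in the frame of hanger_b_mid below -0.05 m and x of hanger_c_mid in the frame of rail between -0.005 and 0.005 m and z of hanger_c_mid in the frame of rail between 0.064 and 0.076 m and (y of hanger_c_mid in the frame of rail above 0.124 m or distance between hanger_c_mid and hanger_a_mid below 0.073 m or distance between hanger_c_mid and hanger_b_mid below 0.073 m) and y of rail_mouth in the frame of hanger_c_mid below -0.05 m and y of any of hanger_a_mid, hanger_b_mid, hanger_c_mid in the frame of rail above 0.124 m), for 0.2 s.
At the end, for the whole second after the job is handed in: All hangers upright in the channel, tiles on the near side; row pushed up to the closed end with gaps under 9 mm, 15 mm in total. Stop right way up (0.12 rad), within 6 mm of the rail's middle line, seated within 5 mm, outer face at most 15 mm beyond or 20 mm inside the open end (all of step 1 and x of stop_mid in the frame of rail between -0.006 and 0.006 m and y of stop_mid in the frame of rail between -0.15 and -0.115 m and z of stop_mid in the frame of rail between 0.031 and 0.041 m and angle between stop_mid's own z axis and vertical below 0.12 rad); the robot touches nothing.
Of hanger_a, hanger_b, hanger_c only 2 to 3 are there at a start; the rules pass over those that are not, and their reading is None.
At some moment in a run one of hanger_a, hanger_b, hanger_c, stop may be knocked a few centimetres aside while the robot is not near it.
It also fails if it takes over 210 s, if anything falls off the work surface, if the arm or the gripper's body presses on something with over 40 N, if the wrist force passes 120 N, or if a joint passes its speed limit or range.

## Working session

There is one attempt and no reset: what is moved stays moved. The work goes in short steps, Python scripts to look and compute and a tool call to move; the robot and the scene stay as the last step left them, time stands still between calls to the robot, and variables do not carry over. Pictures are saved under pics/ and viewed, at most 14 in all, crops included, and the job is handed in when it is done.

Besides the shell and the picture viewer there is one more tool, called after "Request:" in YAML: its name, and indented under it one key for each argument. carry_out: Moves the arm, as the interface text tells. Its arguments: {"type":"object","properties":{"increments":{"type":"array","items":{"type":"number"}}},"required":["increments"]}

```bash
ls; mkdir -p pics; cat > h.py <<'E'
import numpy as np, cv2
from scipy.spatial.transform import Rotation as R
from workcell import bot
def w(p,x):
    a=np.array(p["attitude"],float)
    M=R.from_quat(a).as_matrix() if a.size==4 else a.reshape(3,3)
    return M@np.array(x)+np.array(p["eye"])
E
python3 - <<'E'
from h import *
o=bot.get_obs();print({k:np.round(v,3) for k,v in o.items()})
for c in("top","side"):
    p=bot.camera(c);cv2.imwrite(f"pics/{c}0.png",p["pixels"])
    print(c,p["eye"],p["attitude"],p["mtx"])
    for n in("rail","rail_mouth","rail_end","hanger_a_mid","stop_mid"):
        for d in bot.place_of(p,n): print(n,round(d["p"],2),np.round(w(p,d["xyz"]),4))
E
```

```text
pics
{'clock': np.float64(0.0), 'joint_pos': array([-1.289,  0.241,  0.004,  1.335,  0.   ,  1.571]), 'joint_vel': array([ 0.003,  0.001,  0.002,  0.001, -0.   , -0.   ]), 'tau': array([ 1.0000e-03, -3.7232e+01,  2.5240e+01,  1.7000e-02,  0.0000e+00,
        0.0000e+00]), 'eef_pos': array([ 0.139, -0.48 ,  0.23 ]), 'tool_rot': array([ 0.99 ,  0.14 , -0.   , -0.001]), 'ft_force': array([ 0.532, -0.547,  0.031]), 'ft_torque': array([-0.015,  0.007,  0.   ]), 'grasp_force': np.float64(0.0), 'grip_width': np.float64(0.085)}
top [ 0.4391603  -0.03708981  0.97891117] [ 0.7151988  -0.69734794  0.04239799 -0.01997347] [[385.30661995   0.         319.11581601]
 [  0.         385.30661995 198.91549643]
 [  0.           0.           1.        ]]
rail 0.96 [ 0.6067 -0.0203 -0.006 ]
rail_mouth 0.67 [ 0.6039 -0.1923  0.009 ]
rail_end 0.93 [0.6178 0.1398 0.0091]
hanger_a_mid 0.88 [0.4504 0.2028 0.0584]
hanger_a_mid 0.24 [ 0.6039 -0.1887  0.0128]
stop_mid 0.82 [ 0.4375 -0.3153  0.0183]
side [0.41147045 0.72465284 0.77409465] [-0.06959517  0.91062796 -0.40561208  0.03731052] [[453.72234984   0.         317.08479925]
 [  0.         453.72234984 206.43884604]
 [  0.           0.           1.        ]]
rail 0.8 [ 0.6082 -0.0245 -0.0011]
rail_mouth 0.61 [ 0.5963 -0.1887  0.0141]
rail_end 0.78 [0.6171 0.1414 0.015 ]
hanger_a_mid 0.75 [0.4462 0.2058 0.0602]
stop_mid 0.7 [ 0.4334 -0.3159  0.0219]
```

View pics/top0.png

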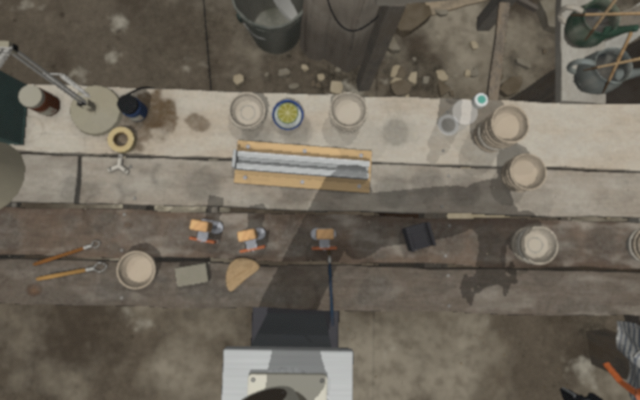

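View pics/side0.png

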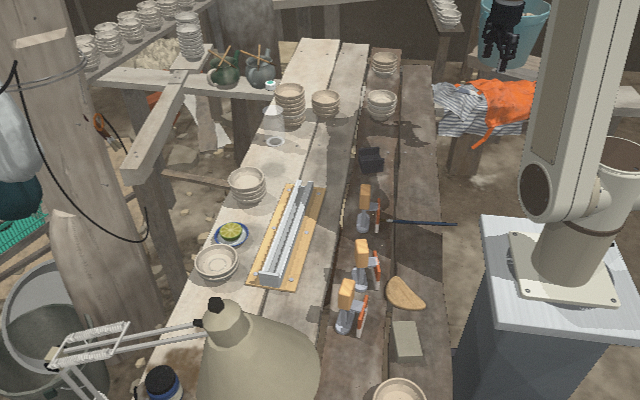

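```bash
cat >> h.py <<'E'
def cloud(p):
    z=np.array(p["range_z"]);K=np.array(p["mtx"]);v,u=np.mgrid[:400,:640]
    c=np.stack([(u-K[0,2])/K[0,0]*z,(v-K[1,2])/K[1,1]*z,z],-1)
    a=np.array(p["attitude"],float);M=R.from_quat(a).as_matrix()
    return c@M.T+np.array(p["eye"])
def rect(P):
    (c,s,a)=cv2.minAreaRect((P[:,:2]*1000).astype(np.float32))
    if s[0]<s[1]: a+=90;s=s[::-1]   # long-axis angle
    return np.round(c,1),np.round(s,1),round((a)%180,1)
E
cat > look.py <<'E'
from h import *
import sys
cam=sys.argv[1] if len(sys.argv)>1 else "top"
p=bot.camera(cam);X=cloud(p)
ok=np.array(p["range_z"])>0
rg=(X[...,0]>.3)&(X[...,0]<.8)&(abs(X[...,1])<.45)&ok
m=(rg&(X[...,2]>.095)&(X[...,2]<.16)).astype(np.uint8)
n,l,s,c=cv2.connectedComponentsWithStats(m)
for i in range(1,n):
    if s[i,4]>20:
        P=X[l==i];print("grip",s[i,4],c[i].round(),rect(P),"mean",P.mean(0).round(4))
for nm in ("hanger_a_mid","stop_mid","rail"):
    for d in bot.regions_of(p,nm):
        M=d["mask"]&ok;P=X[M];
        if len(P)<10: continue
        t=np.percentile(P[:,2],97);T=P[P[:,2]>t-.006]
        print(nm,round(d["p"],2),M.sum(),"mean",P.mean(0).round(4),"ztop",t.round(4),"rect",rect(P),"toprect",rect(T),T.mean(0).round(4))
E
python3 look.py top
```

```text
grip 507 [464. 112.] (array([ 731.2, -400. ]), array([60.1, 59.2]), 37.7) mean [ 0.7313 -0.4     0.1073]
grip 206 [200. 225.] (array([451.5, 203.4]), array([40.8, 23.7]), 82.2) mean [0.4512 0.2014 0.1096]
grip 197 [247. 234.] (array([432.7,  97.3]), array([40. , 23.7]), 102.7) mean [0.4329 0.0959 0.1098]
grip 184 [325. 233.] (array([439.9, -78.9]), array([36.3, 22.5]), 91.3) mean [ 0.4397 -0.0788  0.1102]
hanger_a_mid 0.69 543 mean [0.4421 0.1977 0.0668] ztop 0.1123 rect (array([442. , 215.8]), array([84. , 52.7]), 81.3) toprect (array([451.4, 202.7]), array([39.1, 23.5]), 80.9) [0.4514 0.2023 0.1103]
rail 0.74 5719 mean [ 0.6079 -0.0228  0.0147] ztop 0.0334 rect (array([609.5, -23.5]), array([349.2, 112.1]), 86.8) toprect (array([609.8, -21.9]), array([334.3,  44.6]), 87.2) [ 0.6098 -0.0171  0.0315]
rail 0.59 688 mean [ 0.4367 -0.3146  0.0277] ztop 0.0442 rect (array([ 435.4, -316.4]), array([64.3, 62.7]), 15.3) toprect (array([ 437.5, -316.1]), array([61.6, 58.1]), 106.7) [ 0.4362 -0.3133  0.0424]
```

```bash
cat > plan.py <<'E'
# usage: plan.py x y z theta_deg nrows  -> rows in tool axes (cm, rad)
from h import *
import sys
def pose():
    o=bot.get_obs();M=R.from_quat(o["tool_rot"]).as_matrix()
    return o,np.array(o["eef_pos"]),np.degrees(np.arctan2(M[1,0],M[0,0]))
if __name__=="__main__":
    x,y,z,th=map(float,sys.argv[1:5]);n=int(sys.argv[5])
    o,p,t=pose();print("at",p.round(4),round(t,2),"w",round(float(o["grip_width"]),4),"F",np.round(o["ft_force"],1),"t",round(float(o["clock"]),2))
    d=(np.array([x,y,z])-p)/n;dt=((th-t+180)%360-180)/n
    for i in range(n):
        a=np.radians(t+i*dt);c,s=np.cos(a),np.sin(a)
        print(round((c*d[0]+s*d[1])*100,2),round((s*d[0]-c*d[1])*100,2),round(-d[2]*100,2),round(-np.radians(dt),3))
E
python3 - <<'E'
from h import *
p=bot.camera("top");X=cloud(p);z=X[...,2]
for c in([.4512,.2014],[.4329,.0959],[.4397,-.0788]):
    d=X[...,:2]-c
    m=(np.hypot(d[...,0],d[...,1])<.06)&(z>.045)&(z<.075);P=X[m]-[*c,0]
    print(m.sum(),P.mean(0).round(3),P.min(0).round(3),P.max(0).round(3),p["pixels"][m].mean(0).round())
    m=(np.hypot(d[...,0],d[...,1])<.06)&(z>.1);print(rect(X[m]))
T=(X[...,2]>.027)&(X[...,2]<.036)&(abs(X[...,0]-.6097)<.04)&(abs(X[...,1]+.022)<.2)
P=X[T];k=np.polyfit(P[:,1],P[:,0],1);print("rail",rect(P),k,P[:,1].min(),P[:,1].max(),np.median(P[:,2]))
E
python3 plan.py .4397 -.079 .18 91.3 10
```

```text
177 [-0.026  0.003  0.062] [-0.039 -0.023  0.046] [0.01  0.036 0.074] [107. 114. 130.]
(array([451.5, 203.2]), array([40.6, 23.8]), 82.1)
165 [-0.026 -0.005  0.062] [-0.042 -0.036  0.048] [0.008 0.022 0.073] [113. 121. 141.]
(array([432.7,  97. ]), array([39.8, 23.8]), 102.9)
148 [-0.027 -0.001  0.062] [-0.038 -0.029  0.048] [-0.014  0.028  0.066] [77. 83. 97.]
(array([439.6, -67. ]), array([59.8, 22.5]), 91.3)
rail (array([609.7, -24.2]), array([329.6,  45. ]), 87.2) [0.04768811 0.61046757] -0.18919021506974565 0.14069170953482601 0.030798900007242724
at [ 0.139  -0.4803  0.2313] 16.15 w 0.0853 F [0.1 0.5 0.4] t 0.85
4.0 -3.02 0.51 -0.131
4.36 -2.47 0.51 -0.131
4.65 -1.88 0.51 -0.131
4.86 -1.25 0.51 -0.131
4.98 -0.61 0.51 -0.131
5.01 0.05 0.51 -0.131
4.96 0.7 0.51 -0.131
4.83 1.35 0.51 -0.131
4.61 1.97 0.51 -0.131
4.31 2.55 0.51 -0.131
```

Request:
carry_out:
  increments: [6,4.0,-3.0,0.5,-0.13,6,4.35,-2.5,0.5,-0.13,6,4.65,-1.9,0.5,-0.13,6,4.85,-1.25,0.5,-0.13,6,5,-0.6,0.5,-0.13]

```text
clock: 1.48
eef_pos: [0.2905, -0.2785, 0.2064]
tool_rot: [0.893, 0.451, 0.0, 0.0]
ft_force: [0.6, -0.4, -0.3]
grip_width: 0.06
grasp_force: 0.0
```

Request:
carry_out:
  increments: [6,5.0,0.05,0.5,-0.13,6,4.95,0.7,0.5,-0.13,6,4.85,1.35,0.5,-0.13,6,4.6,1.95,0.5,-0.13,6,4.3,2.55,0.5,-0.14]

```text
clock: 2.1
eef_pos: [0.4423, -0.0791, 0.1814]
tool_rot: [0.698, 0.716, 0.0, 0.0]
ft_force: [0.2, -0.6, 0.1]
grip_width: 0.0603
grasp_force: 0.0
```

```bash
python3 plan.py .4397 -.079 .074 91.3 4; python3 - <<'E'
from h import *
p=bot.camera("wrist");cv2.imwrite("pics/w1.png",p["pixels"])
for d in bot.place_of(p,"hanger_c_mid"): print(round(d["p"],2),w(p,d["xyz"]).round(4))
p=bot.camera("top")
for d in bot.place_of(p,"stop_mid"): print(round(d["p"],2),w(p,d["xyz"]).round(4))
E
```

```text
at [ 0.4423 -0.0791  0.1814] 91.47 w 0.0603 F [ 0.2 -0.6  0.1] t 2.1
0.0 -0.06 2.69 0.001
0.0 -0.06 2.69 0.001
0.0 -0.06 2.69 0.001
0.0 -0.06 2.69 0.001
0.71 [ 0.4389 -0.3158  0.0222]
```

Request:
carry_out:
  increments: [6,0,-0.25,3.5,0,6,0,0,3.5,0,6,0,0,3.7,0,1.5,0,0,0,0,1.5,0,0,0,0]

```text
clock: 2.92
eef_pos: [0.4391, -0.0815, 0.0755]
tool_rot: [0.7, 0.714, 0.0, 0.001]
ft_force: [-0.5, 0.8, 0.3]
grip_width: 0.0242
grasp_force: 9.0
```

Request:
carry_out:
  increments: [1.5,0,0,0,0,1.5,0,0,0,0,1.5,0,0,-2,0,1.5,0,0,-3,0,1.5,0,0,-3,0]

```text
clock: 3.55
eef_pos: [0.4387, -0.0804, 0.1555]
tool_rot: [0.7, 0.715, 0.0, 0.0]
ft_force: [0.7, -0.3, -2.4]
grip_width: 0.0236
grasp_force: 59.7
```

```bash
python3 - <<'E'
from h import *
from plan import pose
o,p,t=pose();print(p,t,o["grip_width"],o["grasp_force"],o["ft_force"])
p=bot.camera("top");X=cloud(p);cv2.imwrite("pics/t2.png",p["pixels"][120:300,180:420].repeat(3,0).repeat(3,1))
p=bot.camera("side");cv2.imwrite("pics/s2.png",cv2.resize(p["pixels"][80:380,240:520],None,fx=2,fy=2))
E
```

```text
[ 0.43868098 -0.08044671  0.15550119] 91.21544845985231 0.023575824526793205 59.7201007604599 [ 0.73273429 -0.30842443 -2.40867203]
```

```bash
python3 plan.py .5986 -.250 .105 87.27 5
```

```text
at [ 0.4415 -0.081   0.1579] 91.22 w 0.023 F [ 1.6 -0.6 -0.8] t 3.65
-3.45 3.07 1.06 0.014
-3.4 3.12 1.06 0.014
-3.36 3.16 1.06 0.014
-3.32 3.21 1.06 0.014
-3.27 3.25 1.06 0.014
```

View pics/s2.png

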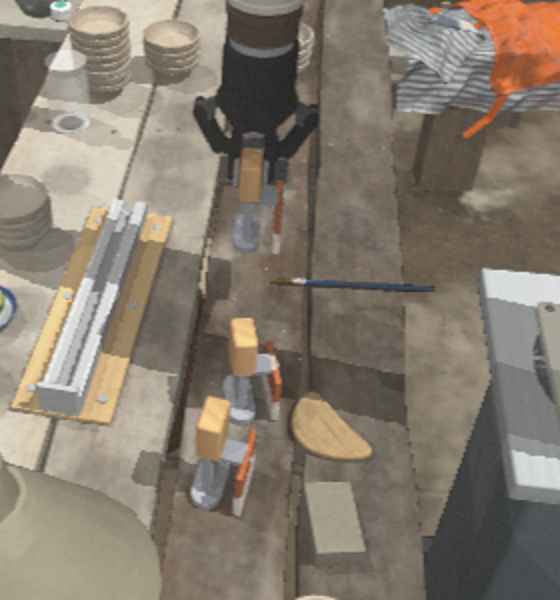

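Request:
carry_out:
  increments: [1.5,-3.45,3.05,1,0.014,1.5,-3.4,3.1,1.0,0.014,1.5,-3.35,3.15,1,0.014,1.5,-3.3,3.2,1,0.014,1.5,-3.3,3.25,1,0.014]

```text
clock: 4.28
eef_pos: [0.5956, -0.2505, 0.1026]
tool_rot: [0.724, 0.689, -0.0, -0.001]
ft_force: [-0.3, 0.7, -1.1]
grip_width: 0.023
grasp_force: 60.0
```

```bash
python3 - <<'E'
from h import *
from plan import pose
for c in ("side","side","top","wrist"):
    p=bot.camera(c);cv2.imwrite(f"pics/{c}3.png",p["pixels"]);o,q,t=pose();print(q.round(4),round(t,2))
    if c!="wrist":
        X=cloud(p)
        for d in bot.place_of(p,"hanger_a_mid")+bot.place_of(p,"rail_mouth"): print(c,round(d["p"],2),w(p,d["xyz"]).round(4))
E
python3 plan.py .5986 -.250 .0905 87.27 1
```

```text
[ 0.5986 -0.2551  0.0996] 86.99
side 0.76 [0.447  0.2059 0.0629]
side 0.61 [0.4289 0.0988 0.0579]
side 0.92 [ 0.5967 -0.1908  0.0182]
[ 0.5941 -0.2497  0.1018] 87.15
side 0.79 [0.4446 0.2045 0.0597]
side 0.7 [ 0.601  -0.1882  0.0169]
side 0.56 [0.4471 0.2045 0.0605]
[ 0.5944 -0.2488  0.1043] 87.24
top 0.74 [0.449  0.2043 0.0581]
top 0.16 [ 0.6107 -0.0209 -0.0042]
top 0.94 [ 0.6021 -0.1937  0.0123]
[ 0.5949 -0.249   0.1052] 87.25
at [ 0.5949 -0.249   0.1052] 87.25 w 0.0233 F [-0.2 -0.7 -1.6] t 4.78
-0.08 0.37 1.47 -0.0
```

Request:
carry_out:
  increments: [1.5,0,0.35,1.5,0,1.5,0,0,0,0,1.5,0,0,0,0,1.5,0,0,0,0,1.5,0,0,0,0]

```text
clock: 5.4
eef_pos: [0.5988, -0.25, 0.0896]
tool_rot: [0.724, 0.69, 0.0, 0.0]
ft_force: [-0.5, -0.5, -1.0]
grip_width: 0.0235
grasp_force: 60.1
```

```bash
python3 - <<'E'
from h import *
from plan import pose
p=bot.camera("wrist");a=p["pixels"]
s=bot.camera("side");X=cloud(s)
q=[pose()[1]]
for i in range(3): bot.camera("top");q.append(pose()[1])
print(np.array(q).round(4))
cv2.imwrite("pics/c4.png",np.vstack([cv2.resize(s["pixels"][120:270,230:390],(640,600))]))
# runner of the held hanger: points below z .03 around y -.249
m=(abs(X[...,0]-.598)<.05)&(X[...,1]>-.3)&(X[...,1]<-.2)&(X[...,2]>.008)&(X[...,2]<.14)
v,u=np.where(m);print(m.sum(),u.min(),u.max(),v.min(),v.max())
for lo in (.01,.02,.03,.05,.07,.09): 
    P=X[m&(X[...,2]>lo)&(X[...,2]<lo+.012)];print(lo,len(P),P.min(0).round(4) if len(P) else 0,P.max(0).round(4) if len(P) else 0)
E
```

```text
[[ 0.5987 -0.25    0.0895]
 [ 0.5987 -0.25    0.0895]
 [ 0.5986 -0.2499  0.0894]
 [ 0.5987 -0.2499  0.0894]]
820 291 324 130 179
0.01 39 [ 0.5577 -0.2652  0.014 ] [ 0.6097 -0.2138  0.0219]
0.02 140 [ 0.5575 -0.2742  0.0201] [ 0.6106 -0.2118  0.0317]
0.03 48 [ 0.5576 -0.2637  0.03  ] [ 0.6015 -0.2092  0.0417]
0.05 51 [ 0.558  -0.2709  0.0501] [ 0.6018 -0.2115  0.0619]
0.07 118 [ 0.5571 -0.2705  0.0705] [ 0.606  -0.2123  0.082 ]
0.09 61 [ 0.5737 -0.247   0.09  ] [ 0.6213 -0.2202  0.1019]
```

View pics/c4.png

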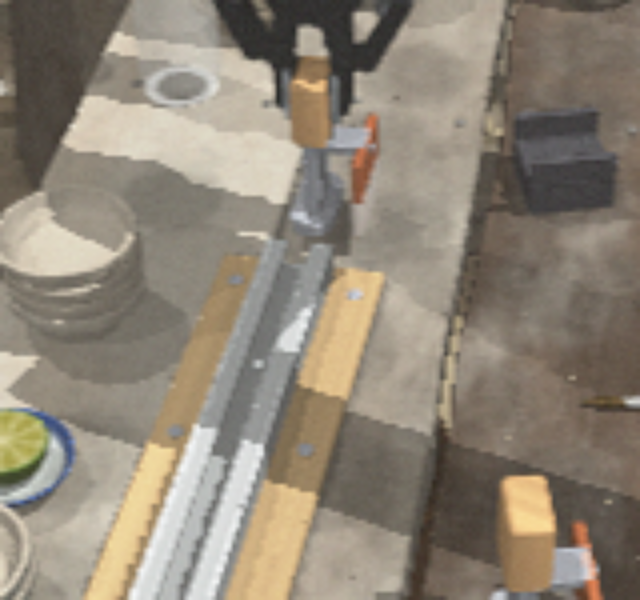

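Request:
carry_out:
  increments: [1.5,1,0,0,0,1.5,1,0,0,0,1.5,1,0,0,0,1.5,1,0,0,0,1.5,0,0,0,0]

```text
clock: 6.28
eef_pos: [0.6007, -0.2087, 0.0894]
tool_rot: [0.724, 0.69, -0.0, -0.0]
ft_force: [-0.4, 0.2, -2.6]
grip_width: 0.0235
grasp_force: 60.2
```

Request:
carry_out:
  increments: [1.5,1,0,0,0,1.5,1.5,0,0,0,1.5,2,0,0,0,1.5,2,0,0,0,1.5,0,0,0,0]

```text
clock: 6.9
eef_pos: [0.6039, -0.1426, 0.0894]
tool_rot: [0.723, 0.691, -0.0, -0.0]
ft_force: [-0.4, -0.6, -2.3]
grip_width: 0.0232
grasp_force: 60.2
```

Request:
carry_out:
  increments: [1.5,4.5,0,0,0,1.5,4.5,0,0,0,1.5,4.5,0,0,0,1.5,4.5,0,0,0,1.5,4.5,0,0,0]

```text
clock: 7.52
eef_pos: [0.6148, 0.0808, 0.0894]
tool_rot: [0.724, 0.689, -0.0, 0.0]
ft_force: [0.4, 0.0, -1.6]
grip_width: 0.0234
grasp_force: 60.2
```

Request:
carry_out:
  increments: [1.5,0.8,0,0,0,1.5,0.6,0,0,0,1.5,0.4,0,0,0,1.5,0.4,0,0,0,1.5,0.3,0,0,0]

```text
clock: 8.15
eef_pos: [0.6161, 0.104, 0.0893]
tool_rot: [0.725, 0.689, -0.0, 0.0]
ft_force: [0.5, -0.5, -1.8]
grip_width: 0.0233
grasp_force: 60.2
```

Request:
carry_out:
  increments: [1.5,0.3,0,0,0,1.5,0.3,0,0,0,1.5,0.0,0,0,0,1.5,0,0,0.15,0,1.5,0,0,0,0]

```text
clock: 8.78
eef_pos: [0.616, 0.108, 0.0892]
tool_rot: [0.725, 0.689, -0.002, 0.002]
ft_force: [-2.9, -6.3, 6.8]
grip_width: 0.0234
grasp_force: 61.5
```

Request:
carry_out:
  increments: [6,0,0,0,0,6,0,0,0,0,6,0,0,-4,0,6,0,0,-4,0,6,0,0,0,0]

```text
clock: 9.4
eef_pos: [0.6191, 0.1117, 0.1722]
tool_rot: [0.724, 0.69, 0.004, 0.002]
ft_force: [0.1, -0.5, -0.2]
grip_width: 0.06
grasp_force: 0.0
```

```bash
python3 look.py top | grep -v rail;python3 plan.py .4329 .0965 .150 102.8 5
```

```text
grip 512 [464. 112.] (array([ 732.4, -401.1]), array([60. , 59.2]), 170.3) mean [ 0.7311 -0.3998  0.1073]
grip 170 [247. 153.] (array([616.7, 101.6]), array([28.5, 23.1]), 88.6) mean [0.6151 0.1002 0.1199]
grip 112 [251. 234.] (array([434.7,  88.3]), array([23.7, 21.7]), 12.7) mean [0.4346 0.0873 0.1096]
stop_mid 0.88 740 mean [ 0.4379 -0.3163  0.027 ] ztop 0.0441 rect (array([ 438., -325.]), array([79.5, 65.8]), 106.9) toprect (array([ 437.6, -316.7]), array([62.6, 58.4]), 106.9) [ 0.437  -0.3155  0.0423]
at [0.6154 0.1108 0.1663] 87.21 w 0.0601 F [-0.7 -0.2 -1.1] t 9.6
-0.46 -3.63 0.33 -0.054
-0.26 -3.65 0.33 -0.054
-0.07 -3.66 0.33 -0.054
0.13 -3.66 0.33 -0.054
0.33 -3.65 0.33 -0.054
```

Request:
carry_out:
  increments: [6,-0.45,-3.65,0.3,-0.054,6,-0.25,-3.65,0.3,-0.054,6,-0.1,-3.65,0.3,-0.054,6,0.15,-3.65,0.3,-0.054,6,0.35,-3.65,0.3,-0.054]

```text
clock: 10.22
eef_pos: [0.4315, 0.0966, 0.1513]
tool_rot: [0.624, 0.781, -0.001, -0.001]
ft_force: [-0.0, -0.5, 0.1]
grip_width: 0.0599
grasp_force: 0.0
```

```bash
python3 - <<'E'
from h import *
for i in range(5): bot.camera("top")
E
python3 look.py side | grep -v rail; python3 plan.py .4329 .0965 .0743 102.8 3
```

```text
grip 242 [273. 111.] (array([ 726.5, -399.1]), array([63.9, 58. ]), 85.2) mean [ 0.726  -0.3935  0.1068]
grip 323 [270. 240.] (array([613. , 110.2]), array([41.2, 24.4]), 86.9) mean [0.611  0.1168 0.117 ]
grip 250 [362. 248.] (array([428.1, 100.3]), array([42. , 24.1]), 102.3) mean [0.4282 0.1047 0.1088]
grip 306 [347. 289.] (array([447. , 205.5]), array([41.5, 24.5]), 80.5) mean [0.4465 0.21   0.1092]
hanger_a_mid 0.72 1182 mean [0.4375 0.2152 0.059 ] ztop 0.1131 rect (array([433.7, 187.8]), array([101.7,  55.9]), 83.0) toprect (array([447.3, 206.2]), array([40.1, 24.1]), 80.8) [0.4466 0.2077 0.1116]
at [0.4347 0.097  0.1527] 102.64 w 0.0599 F [-0.6  0.8  0.9] t 10.68
-0.0 -0.06 2.61 -0.001
-0.0 -0.06 2.61 -0.001
-0.0 -0.06 2.61 -0.001
```

Request:
carry_out:
  increments: [6,0,-0.15,2.8,0,6,0,0,2.6,0,6,0,0,2.4,0,1.5,0,0,0,0,1.5,0,0,0,0]

```text
clock: 11.3
eef_pos: [0.433, 0.0967, 0.0754]
tool_rot: [0.625, 0.781, 0.0, 0.0]
ft_force: [-0.7, -0.5, 0.8]
grip_width: 0.0242
grasp_force: 10.4
```

Request:
carry_out:
  increments: [1.5,0,0,0,0,1.5,0,0,0,0,1.5,0,0,0,0,1.5,0,0,0,0,1.5,0,0,0,0]

```text
clock: 11.92
eef_pos: [0.4328, 0.0966, 0.0754]
tool_rot: [0.625, 0.781, 0.0, 0.0]
ft_force: [-0.4, -0.7, 4.6]
grip_width: 0.0234
grasp_force: 60.6
```

```bash
python3 plan.py .4336 .095 .174 102.8 2;python3 - <<'E'
import subprocess,sys
sys.argv=["x"]
from h import *
# rows from grasp (after 10 cm lift) to pre-entry
def rows(p,t,q,th,n):
    p,q=np.array(p),np.array(q);d=(q-p)/n;dt=(th-t)/n
    for i in range(n):
        a=np.radians(t+i*dt);c,s=np.cos(a),np.sin(a)
        print(round((c*d[0]+s*d[1])*100,2),round((s*d[0]-c*d[1])*100,2),round(-d[2]*100,2),round(-np.radians(dt),3))
o=bot.get_obs();e=o["eef_pos"]
rows([e[0],e[1],e[2]+.08],102.7,[.5986,-.25,e[2]+.0155],87.27,10)
E
```

```text
at [0.4328 0.0966 0.0754] 102.66 w 0.0234 F [-0.4 -0.7  4.6] t 11.93
-0.09 0.02 -4.93 -0.001
-0.09 0.02 -4.93 -0.001
-3.75 0.86 0.65 0.027
-3.72 0.96 0.65 0.027
-3.69 1.06 0.65 0.027
-3.66 1.16 0.65 0.027
-3.63 1.25 0.65 0.027
-3.6 1.35 0.65 0.027
-3.56 1.45 0.65 0.027
-3.52 1.54 0.65 0.027
-3.48 1.64 0.65 0.027
-3.43 1.73 0.65 0.027
```

Request:
carry_out:
  increments: [1.5,0,0,-4,0,1.5,0,0,-4,0,1.5,-3.75,0.85,0,0.027,1.5,-3.7,0.95,0,0.027,1.5,-3.7,1.05,0,0.027]

```text
clock: 12.55
eef_pos: [0.4817, -0.0082, 0.1544]
tool_rot: [0.656, 0.755, -0.0, -0.0]
ft_force: [0.9, 0.1, -1.7]
grip_width: 0.0236
grasp_force: 59.8
```

Request:
carry_out:
  increments: [1.5,-3.65,1.15,0,0.027,1.5,-3.65,1.25,0,0.027,1.5,-3.6,1.35,0,0.027,1.5,-3.55,1.45,0,0.027,1.5,-3.5,1.55,0,0.027]

```text
clock: 13.18
eef_pos: [0.5644, -0.1815, 0.1538]
tool_rot: [0.706, 0.709, -0.0, -0.001]
ft_force: [0.2, 0.0, -0.6]
grip_width: 0.0232
grasp_force: 59.9
```

Request:
carry_out:
  increments: [1.5,-3.5,1.65,0,0.027,1.5,-3.45,1.75,0,0.027,1.5,0,0,3,0,1.5,0,0,3,0,1.5,0,0,0.5,0]

```text
clock: 13.8
eef_pos: [0.5952, -0.2494, 0.0859]
tool_rot: [0.724, 0.689, -0.002, -0.004]
ft_force: [0.1, -0.7, -2.4]
grip_width: 0.0233
grasp_force: 59.7
```

```bash
python3 - <<'E'
from h import *
for i in range(10): bot.camera("top")
E
python3 plan.py .5987 -.250 .0905 87.27 1
```

```text
at [ 0.5983 -0.2505  0.0908] 87.2 w 0.0237 F [-0.1  0.1 -2.1] t 14.3
0.05 0.03 0.03 -0.001
```

Aligned; slide in.

Request:
carry_out:
  increments: [1.5,1,0.05,0,0,1.5,1,0,0,0,1.5,1,0,0,0,1.5,1,0,0,0,1.5,0,0,0,0]

```text
clock: 14.92
eef_pos: [0.6004, -0.2093, 0.0898]
tool_rot: [0.724, 0.69, -0.0, -0.0]
ft_force: [-0.7, -1.0, -1.8]
grip_width: 0.0234
grasp_force: 59.9
```

Request:
carry_out:
  increments: [1.5,1,0,0,0,1.5,1.5,0,0,0,1.5,2,0,0,0,1.5,2,0,0,0,1.5,0,0,0,0]

```text
clock: 15.55
eef_pos: [0.6036, -0.1431, 0.0899]
tool_rot: [0.723, 0.691, -0.0, -0.0]
ft_force: [-0.1, 0.3, -2.3]
grip_width: 0.0234
grasp_force: 59.9
```

Request:
carry_out:
  increments: [1.5,4,0,0,0,1.5,4.5,0,0,0,1.5,4.5,0,0,0,1.5,4,0,0,0,1.5,0.5,0,0,0]

```text
clock: 16.18
eef_pos: [0.6123, 0.032, 0.0899]
tool_rot: [0.723, 0.691, 0.0, 0.0]
ft_force: [-0.2, 0.0, -1.5]
grip_width: 0.0234
grasp_force: 59.9
```

Request:
carry_out:
  increments: [1.5,0.4,0,0,0,1.5,0.4,0,0,0,1.5,0.4,0,0,0,1.5,0.3,0,0.15,0,1.5,0,0,0,0]

```text
clock: 16.8
eef_pos: [0.613, 0.0432, 0.0886]
tool_rot: [0.724, 0.689, -0.0, 0.001]
ft_force: [-1.0, -2.8, 1.0]
grip_width: 0.0237
grasp_force: 60.3
```

Request:
carry_out:
  increments: [1.5,0.3,0,0,0,1.5,0,0,0,0,6,0,0,0,0,6,0,0,0,0,6,0,0,-4,0]

```text
clock: 17.42
eef_pos: [0.6102, 0.0477, 0.1249]
tool_rot: [0.724, 0.69, -0.003, -0.003]
ft_force: [1.5, 0.1, -0.4]
grip_width: 0.0599
grasp_force: 0.0
```

Request:
carry_out:
  increments: [6,0,0,-4,0,6,1,-3,0,0,6,1,-3,0,0,6,0,0,0,0,6,0,0,0,0]

```text
clock: 18.05
eef_pos: [0.5548, 0.0706, 0.1686]
tool_rot: [0.724, 0.69, 0.001, 0.0]
ft_force: [1.4, 0.5, 0.4]
grip_width: 0.06
grasp_force: 0.0
```

```bash
python3 look.py top; python3 plan.py .4513 .203 .155 82.1 5
```

```text
grip 507 [464. 112.] (array([ 731.4, -400.2]), array([59.7, 58.7]), 45.5) mean [ 0.7312 -0.3999  0.1072]
grip 190 [274. 154.] (array([614.5,  42.6]), array([37.4, 23.9]), 88.5) mean [0.6132 0.0401 0.1206]
stop_mid 0.7 731 mean [ 0.4383 -0.3157  0.0272] ztop 0.0441 rect (array([ 438.5, -323.8]), array([77.3, 64.8]), 107.6) toprect (array([ 437.7, -316.7]), array([62.9, 58.1]), 107.2) [ 0.4377 -0.3157  0.0422]
rail 0.78 3961 mean [ 0.6055 -0.0752  0.0139] ztop 0.0328 rect (array([608.1, -59.4]), array([279.4, 110.7]), 87.1) toprect (array([607.6, -64.9]), array([248.8,  44.8]), 87.3) [ 0.6065 -0.0785  0.031 ]
at [0.5548 0.07   0.1681] 87.16 w 0.06 F [-0.2 -0.5 -0.3] t 18.25
2.55 -2.2 0.26 0.018
2.52 -2.24 0.26 0.018
2.47 -2.29 0.26 0.018
2.43 -2.33 0.26 0.018
2.39 -2.37 0.26 0.018
```

Request:
carry_out:
  increments: [6,2.55,-2.2,0.25,0.018,6,2.5,-2.25,0.25,0.018,6,2.45,-2.3,0.25,0.018,6,2.45,-2.3,0.25,0.018,6,2.4,-2.35,0.25,0.018]

```text
clock: 18.88
eef_pos: [0.4508, 0.2037, 0.1556]
tool_rot: [0.755, 0.656, 0.0, -0.0]
ft_force: [0.6, 0.2, 0.1]
grip_width: 0.06
grasp_force: 0.0
```

```bash
python3 - <<'E'
from h import *
for i in range(4): bot.camera("top")
E
python3 look.py side | grep -v rail; python3 plan.py .4513 .203 .0753 82.1 3
```

```text
grip 235 [273. 111.] (array([ 727. , -398.7]), array([63.6, 58.9]), 95.1) mean [ 0.7263 -0.3937  0.1071]
grip 604 [274. 230.] (array([611.8,  78.9]), array([105.4,  25.4]), 87.1) mean [0.6096 0.0875 0.1172]
grip 304 [347. 289.] (array([447.1, 205.6]), array([40.7, 24.3]), 81.4) mean [0.4466 0.2101 0.1091]
hanger_a_mid 0.67 1177 mean [0.4375 0.2151 0.0594] ztop 0.1131 rect (array([432.1, 192.8]), array([95.6, 53.1]), 78.5) toprect (array([447. , 205.5]), array([40.3, 24.3]), 82.8) [0.4468 0.2073 0.1117]
stop_mid 0.57 98 mean [ 0.4074 -0.2947  0.0266] ztop 0.0459 rect (array([ 411. , -325.6]), array([77.2, 19.2]), 96.6) toprect (array([ 408.3, -292.1]), array([16.3,  6.5]), 178.0) [ 0.4084 -0.292   0.0438]
at [0.4517 0.2023 0.1558] 81.96 w 0.0598 F [ 0.   0.2 -0.3] t 19.27
0.02 -0.02 2.68 -0.001
0.02 -0.02 2.68 -0.001
0.02 -0.02 2.68 -0.001
```

Request:
carry_out:
  increments: [6,0,0,2.8,0,6,0,0,2.8,0,6,0,0,2.4,0,1.5,0,0,0,0,1.5,0,0,0,0]

```text
clock: 19.9
eef_pos: [0.4517, 0.2029, 0.0766]
tool_rot: [0.755, 0.656, 0.0, 0.0]
ft_force: [-1.2, 0.2, -0.8]
grip_width: 0.0245
grasp_force: 13.7
```

Request:
carry_out:
  increments: [1.5,0,0,0,0,1.5,0,0,0,0,1.5,0,0,0,0,1.5,0,0,-4,0,1.5,0,0,-4,0]

```text
clock: 20.52
eef_pos: [0.4502, 0.2027, 0.1562]
tool_rot: [0.754, 0.656, -0.001, -0.0]
ft_force: [1.0, 0.4, -2.1]
grip_width: 0.0232
grasp_force: 59.9
```

```bash
python3 - <<'E'
from h import *
for i in range(5): bot.camera("top")
E
python3 plan.py .5987 -.250 .155 87.27 15
```

```text
at [0.4503 0.2027 0.1551] 82.04 w 0.0232 F [-0.3  0.  -2.1] t 20.77
-2.85 1.4 0.0 -0.006
-2.86 1.38 0.0 -0.006
-2.87 1.36 0.0 -0.006
-2.88 1.35 0.0 -0.006
-2.89 1.33 0.0 -0.006
-2.89 1.31 0.0 -0.006
-2.9 1.29 0.0 -0.006
-2.91 1.28 0.0 -0.006
-2.92 1.26 0.0 -0.006
-2.92 1.24 0.0 -0.006
-2.93 1.22 0.0 -0.006
-2.94 1.2 0.0 -0.006
-2.95 1.19 0.0 -0.006
-2.95 1.17 0.0 -0.006
-2.96 1.15 0.0 -0.006
```

Request:
carry_out:
  increments: [1.5,-4.3,2.1,0,-0.009,1.5,-4.3,2.05,0,-0.009,1.5,-4.3,2,0,-0.009,1.5,-4.35,2,0,-0.009,1.5,-4.35,1.95,0,-0.009]

```text
clock: 21.4
eef_pos: [0.524, -0.0251, 0.1537]
tool_rot: [0.739, 0.673, -0.001, -0.001]
ft_force: [0.2, -0.3, -1.9]
grip_width: 0.023
grasp_force: 59.9
```

Request:
carry_out:
  increments: [1.5,-4.35,1.9,0,-0.009,1.5,-4.4,1.85,0,-0.009,1.5,-4.4,1.8,0,-0.009,1.5,-4.4,1.75,0,-0.009,1.5,-4.45,1.7,0,-0.01]

```text
clock: 22.02
eef_pos: [0.5973, -0.2508, 0.153]
tool_rot: [0.724, 0.69, -0.001, -0.002]
ft_force: [0.2, 0.2, -0.7]
grip_width: 0.0229
grasp_force: 59.8
```

Request:
carry_out:
  increments: [1.5,0,0,3,0,1.5,0,0,3,0,1.5,0,0,0,0,1.5,0,0,0,0,1.5,0,0,0,0]

```text
clock: 22.65
eef_pos: [0.5992, -0.2501, 0.0973]
tool_rot: [0.724, 0.69, 0.001, 0.001]
ft_force: [0.1, -0.7, -1.0]
grip_width: 0.023
grasp_force: 59.6
```

```bash
python3 - <<'E'
from h import *
for i in range(5): bot.camera("top")
E
python3 plan.py .5987 -.250 .0908 87.27 1
```

```text
at [ 0.5986 -0.25    0.0967] 87.26 w 0.0232 F [ 0.1  0.3 -2.5] t 22.9
-0.0 0.01 0.59 -0.0
```

Request:
carry_out:
  increments: [1.5,0,0,0.65,0,1.5,0.8,0,0,0,1.5,1,0,0,0,1.5,1,0,0,0,1.5,1,0,0,0]

```text
clock: 23.52
eef_pos: [0.6004, -0.2112, 0.0899]
tool_rot: [0.724, 0.69, 0.0, 0.0]
ft_force: [1.0, -0.5, -1.7]
grip_width: 0.0232
grasp_force: 59.9
```

Request:
carry_out:
  increments: [1.5,1,0,0,0,1.5,1.5,0,0,0,1.5,2,0,0,0,1.5,2,0,0,0,1.5,0,0,0,0]

```text
clock: 24.15
eef_pos: [0.6035, -0.1437, 0.0898]
tool_rot: [0.723, 0.691, 0.001, -0.001]
ft_force: [-0.3, 3.9, 4.6]
grip_width: 0.0233
grasp_force: 61.1
```

Request:
carry_out:
  increments: [1.5,3,0,-0.05,0,1.5,3.5,0,0,0,1.5,3.5,0,0,0,1.5,1,0,0,0,1.5,0.5,0,0,0]

```text
clock: 24.78
eef_pos: [0.6089, -0.0327, 0.0903]
tool_rot: [0.724, 0.69, -0.0, 0.001]
ft_force: [-0.4, -2.9, 1.1]
grip_width: 0.0235
grasp_force: 61.0
```

Request:
carry_out:
  increments: [1.5,0.4,0,0,0,1.5,0.4,0,0,0,1.5,0.4,0,0,0,1.5,0.3,0,0.15,0,1.5,0,0,0,0]

```text
clock: 25.4
eef_pos: [0.6095, -0.0205, 0.0903]
tool_rot: [0.725, 0.689, -0.001, 0.002]
ft_force: [-4.3, -7.2, 13.4]
grip_width: 0.0233
grasp_force: 62.7
```

Request:
carry_out:
  increments: [6,0,0,0,0,6,0,0,0,0,6,0,0,-4,0,6,0,0,-4,0,8.5,-2,-3,0,0.1]

```text
clock: 26.02
eef_pos: [0.5823, -0.0347, 0.1714]
tool_rot: [0.758, 0.653, 0.003, 0.003]
ft_force: [-0.8, -0.2, -0.5]
grip_width: 0.0763
grasp_force: 0.0
```

```bash
python3 plan.py .4375 -.316 .17 17 9
```

```text
at [ 0.5823 -0.0347  0.1714] 81.51 w 0.0763 F [-0.8 -0.2 -0.5] t 26.02
-3.33 -1.13 0.02 0.125
-3.44 -0.71 0.02 0.125
-3.5 -0.27 0.02 0.125
-3.51 0.17 0.02 0.125
-3.46 0.61 0.02 0.125
-3.36 1.03 0.02 0.125
-3.2 1.44 0.02 0.125
-3.0 1.83 0.02 0.125
-2.75 2.19 0.02 0.125
```

Request:
carry_out:
  increments: [8.5,-3.35,-1.15,0,0.125,8.5,-3.45,-0.7,0,0.125,8.5,-3.5,-0.25,0,0.125,8.5,-3.5,0.15,0,0.125,8.5,-3.45,0.6,0,0.125]

```text
clock: 26.65
eef_pos: [0.4972, -0.1924, 0.1675]
tool_rot: [0.922, 0.387, -0.0, -0.001]
ft_force: [0.4, -0.6, -0.4]
grip_width: 0.0849
grasp_force: 0.0
```

Request:
carry_out:
  increments: [8.5,-3.35,1.05,0,0.125,8.5,-3.2,1.45,0,0.125,8.5,-3,1.85,0,0.125,8.5,-2.75,2.2,0,0.125,8.5,0,0,0,0]

```text
clock: 27.28
eef_pos: [0.433, -0.3187, 0.1674]
tool_rot: [0.989, 0.147, -0.0, -0.001]
ft_force: [-0.5, 0.4, -0.5]
grip_width: 0.085
grasp_force: 0.0
```

```bash
python3 - <<'E'
from h import *
for i in range(4): bot.camera("top")
p=bot.camera("wrist");cv2.imwrite("pics/w5.png",p["pixels"]);print(p["mtx"][0],p["eye"])
p=bot.camera("top");X=cloud(p);z=X[...,2]
m=(z>.095)&(z<.14)&(abs(X[...,0]-.61)<.03)&(abs(X[...,1]-.04)<.14)
print("hangers",rect(X[m]),X[m].mean(0))
E
python3 look.py top; python3 plan.py .4375 -.316 .17 17 1
```

```text
[309.70691629   0.         319.94260627] [ 0.50749817 -0.2932019   0.31087219]
hangers (array([614.6,  42.6]), array([171.8,  24.7]), 87.1) [0.6124433  0.04406353 0.12050767]
grip 506 [464. 112.] (array([ 732.6, -401.8]), array([59.8, 59.3]), 168.0) mean [ 0.7314 -0.4002  0.1071]
grip 234 [245. 153.] (array([617.5, 107.9]), array([40.3, 24. ]), 86.5) mean [0.6155 0.1061 0.12  ]
grip 222 [273. 155.] (array([614.5,  43.9]), array([39.5, 24.2]), 87.0) mean [0.6125 0.0431 0.1206]
grip 214 [302. 157.] (array([611. , -23.5]), array([39.5, 24.3]), 86.7) mean [ 0.6091 -0.0234  0.1211]
hanger_a_mid 0.84 541 mean [ 0.5968 -0.0232  0.0809] ztop 0.1256 rect (array([598.1, -23.4]), array([61.1, 49.6]), 87.6) toprect (array([610.4, -23.5]), array([39.4, 23.1]), 87.0) [ 0.6104 -0.0232  0.1236]
stop_mid 0.79 535 mean [ 0.4447 -0.3085  0.0308] ztop 0.0452 rect (array([ 439.5, -304.4]), array([119.8,  60.4]), 130.8) toprect (array([ 438.1, -298. ]), array([108.3,  54.2]), 130.8) [ 0.439  -0.3014  0.0593]
rail 0.82 4334 mean [ 0.6067 -0.0512  0.0146] ztop 0.0345 rect (array([610.6, -29. ]), array([353.9, 116.3]), 87.1) toprect (array([603. , -20.4]), array([336.2,  58.5]), 87.1) [ 0.6065 -0.0475  0.0368]
at [ 0.4344 -0.3168  0.1684] 17.13 w 0.0846 F [0.4 0.5 0.5] t 27.77
0.32 0.01 -0.16 0.002
```

View pics/w5.png

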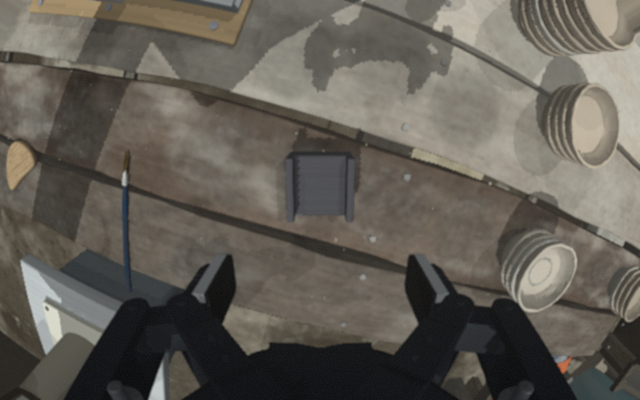

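Request:
carry_out:
  increments: [8.5,2.2,0,4,0,8.5,0,0,4,0,8.5,0,0,4,0,8.5,0,0,3,0,8.5,0,0,0,0]

```text
clock: 28.4
eef_pos: [0.4532, -0.3092, 0.0159]
tool_rot: [0.989, 0.149, -0.002, -0.002]
ft_force: [1.3, -0.4, -0.4]
grip_width: 0.0845
grasp_force: 0.0
```

Request:
carry_out:
  increments: [8.5,0,0,0.7,0,8.5,0,0,0,0,6.4,0,0,0,0,6.25,0,0,0,0,6.2,0,0,0,0]

```text
clock: 29.02
eef_pos: [0.4554, -0.3107, 0.012]
tool_rot: [0.989, 0.148, 0.0, 0.0]
ft_force: [-0.2, 2.3, 4.3]
grip_width: 0.0621
grasp_force: 4.8
```

Request:
carry_out:
  increments: [6.2,0,0,0,0,6.18,0,0,0,0,6.18,0,0,0,0,6.16,0,0,0,0,6.16,0,0,0,0]

```text
clock: 29.65
eef_pos: [0.4554, -0.3107, 0.0121]
tool_rot: [0.989, 0.148, 0.0, 0.0]
ft_force: [-0.9, 3.1, 5.4]
grip_width: 0.0621
grasp_force: 14.7
```

Request:
carry_out:
  increments: [6.6,0,0,0,0,6.6,0,0,0,0,6.6,0,0,0.4,0,6.6,0,0,0.3,0,6.6,0,0,0,0]

```text
clock: 30.28
eef_pos: [0.4547, -0.3106, 0.0037]
tool_rot: [0.989, 0.148, -0.0, -0.0]
ft_force: [0.3, 0.3, -0.7]
grip_width: 0.0662
grasp_force: 0.0
```

Request:
carry_out:
  increments: [6.3,0,0,-0.05,0,6.19,0,0,0,0,6.19,0,0,0,0,6.19,0,0,0,0,6.19,0,0,0,0]

```text
clock: 30.9
eef_pos: [0.4551, -0.3108, 0.0048]
tool_rot: [0.989, 0.148, -0.0, -0.0]
ft_force: [-0.6, 0.1, 0.3]
grip_width: 0.0621
grasp_force: 8.5
```

Request:
carry_out:
  increments: [6.19,0,0,-1,0,6.19,0,0,-1,0,6.19,0,0,-1,0,6.19,0,0,-1,0,6.19,0,0,0,0]

```text
clock: 31.52
eef_pos: [0.4565, -0.3114, 0.0467]
tool_rot: [0.989, 0.148, 0.002, 0.001]
ft_force: [0.6, 1.5, 3.9]
grip_width: 0.0621
grasp_force: 3.8
```

```bash
python3 - <<'E'
from h import *
for i in range(4):bot.camera("top")
p=bot.camera("side");s=p["pixels"]
d=bot.find_in(p,"stop_mid");print([(round(i["p"],2),w(p,i["xyz"]).round(3)) for i in d])
cv2.imwrite("pics/s6.png",cv2.resize(s[90:230,290:430],(600,600)))
E
python3 plan.py .45 -.31 .05 17 1
```

```text
[(0.81, array([ 0.448, -0.285,  0.04 ]))]
at [ 0.4561 -0.3113  0.0456] 17.07 w 0.0617 F [1.8 1.1 5.3] t 31.82
-0.55 -0.31 -0.44 0.001
```

View pics/s6.png

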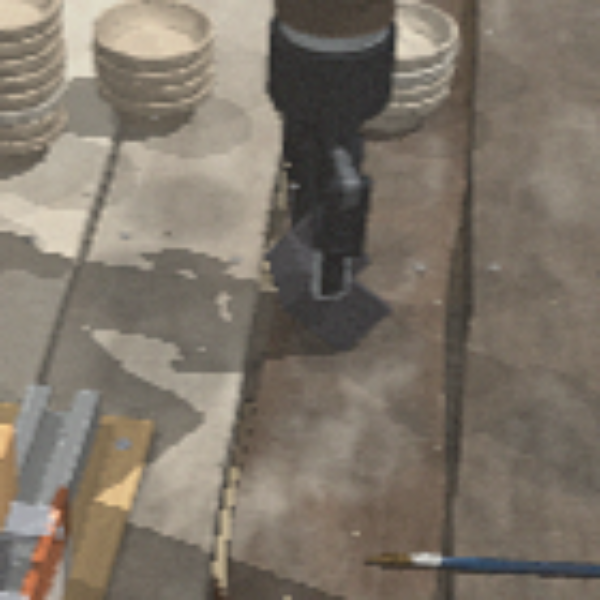

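Request:
carry_out:
  increments: [6.19,0,0,-0.5,0,6.19,0,0,-0.5,0,6.19,0,0,-0.5,0,6.19,0,0,0,0,6.19,0,0,0,0]

```text
clock: 32.45
eef_pos: [0.4553, -0.3108, 0.0601]
tool_rot: [0.989, 0.148, 0.0, -0.0]
ft_force: [-0.5, 0.9, 0.3]
grip_width: 0.0618
grasp_force: 1.8
```

```bash
cat > sideview.py <<'E'
from h import *
import sys
for i in range(4):bot.camera("top")
p=bot.camera("side");s=p["pixels"]
cv2.imwrite(sys.argv[1],cv2.resize(s[100:200,310:410],(500,500)))
X=cloud(p);M=bot.regions_of(p,"stop_mid")
if M:
    P=X[M[0]["mask"]&(p["range_z"]>0)];print("mask",len(P),P.min(0).round(3),P.max(0).round(3))
o=bot.get_obs();print(o["eef_pos"].round(4),o["ft_force"].round(1),o["grasp_force"],o["grip_width"])
E
python3 sideview.py pics/s7.png
```

```text
mask 464 [ 0.407 -0.379 -0.003] [ 0.485 -0.267  0.08 ]
[ 0.4553 -0.3108  0.06  ] [0.6 1.9 1.8] 1.935899779200554 0.06187076026945293
```

View pics/s7.png

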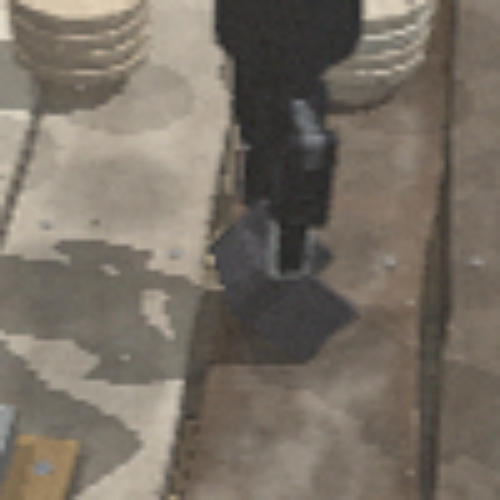

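Request:
carry_out:
  increments: [6.16,0,0,0,0,6.16,-0.6,0,0,0,6.16,-0.6,0,0,0,6.16,-0.6,0,0,0,6.16,-0.6,0,0,0]

```text
clock: 33.38
eef_pos: [0.4313, -0.3181, 0.0595]
tool_rot: [0.989, 0.148, -0.0, 0.0]
ft_force: [0.0, 1.3, -0.5]
grip_width: 0.0615
grasp_force: 6.7
```

```bash
python3 sideview.py pics/s8.png
```

```text
mask 471 [ 0.399 -0.444 -0.003] [ 0.479 -0.275  0.073]
[ 0.4319 -0.318   0.0595] [-0.8  1.9 -0.3] 6.817047446966171 0.06156331703977782
```

View pics/s8.png

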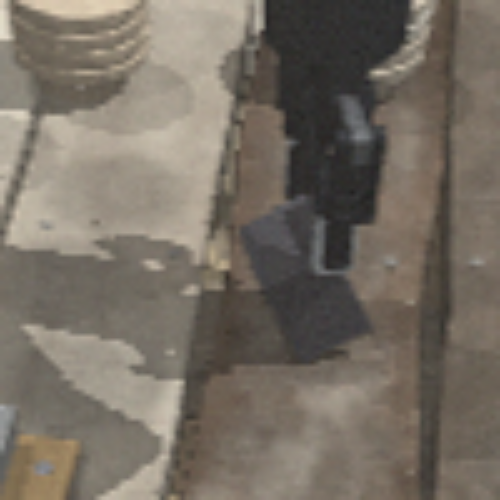

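Request:
carry_out:
  increments: [6.16,-0.4,0,0,0,6.3,-0.3,0,0,0,6.8,0,0,0,0,6.8,0,0,0,0,6.8,0,0,0,0]

```text
clock: 34.3
eef_pos: [0.4257, -0.3201, 0.06]
tool_rot: [0.989, 0.148, 0.0, 0.0]
ft_force: [-0.7, -0.1, 0.3]
grip_width: 0.068
grasp_force: 0.0
```

```bash
python3 sideview.py pics/s9.png; python3 look.py top | grep stop
```

```text
mask 457 [ 0.385 -0.435 -0.004] [ 0.446 -0.277  0.102]
[ 0.4255 -0.32    0.0598] [0.9 0.  0.2] 0.0 0.0679644754589936
```

View pics/s9.png

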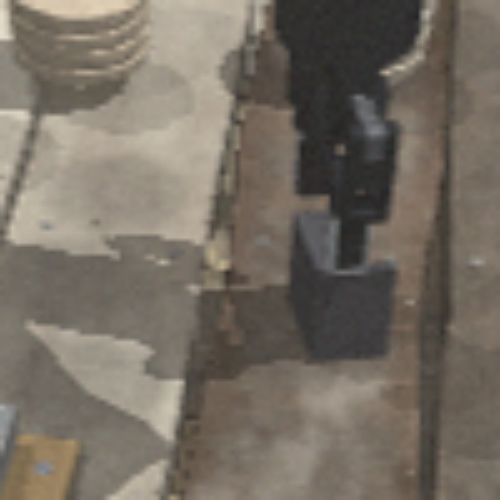

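Request:
carry_out:
  increments: [7.6,0,0,0,0,8.5,0,0,-4,0,8.5,0,0,-4,0,8.5,0,-4,-4,0,8.5,0,-5,0,0]

```text
clock: 35.42
eef_pos: [0.4013, -0.2349, 0.1833]
tool_rot: [0.989, 0.148, 0.003, 0.003]
ft_force: [0.8, -0.3, 0.4]
grip_width: 0.0853
grasp_force: 0.0
```

```bash
cat > stop.py <<'E'
from h import *
from plan import pose
import sys
zlo,zhi=float(sys.argv[1]),float(sys.argv[2])
for i in range(4):bot.camera("top")
p=bot.camera("top");X=cloud(p)
c=np.array([float(sys.argv[3]),float(sys.argv[4])])
m=(np.hypot(*(X[...,:2]-c).transpose(2,0,1))<.055)&(X[...,2]>zlo)&(X[...,2]<zhi)
P=X[m];print(len(P),rect(P),"z",np.median(P[:,2]).round(4))
o,e,t=pose();print(e.round(4),round(t,2))
v,u=np.where(m);cv2.imwrite("pics/st.png",cv2.resize(p["pixels"][int(v.mean())-30:int(v.mean())+30,int(u.mean())-30:int(u.mean())+30],(480,480)))
E
python3 stop.py .05 .075 .43 -.32
```

```text
42 (array([ 443.5, -333. ]), array([28.8,  9.6]), 91.5) z 0.0584
[ 0.3994 -0.2342  0.18  ] 17.09
```

```bash
python3 - <<'E'
from h import *
p=bot.camera("top");cv2.imwrite("pics/t10.png",cv2.resize(p["pixels"][170:290,350:470],(600,600)))
X=cloud(p)
print([X[v,u].round(3) for v,u in((236,418),(236,428),(228,420),(245,420))])
E
```

```text
[array([ 0.438, -0.229,  0.32 ]), array([ 0.439, -0.235,  0.354]), array([ 0.458, -0.327,  0.001]), array([ 0.425, -0.207,  0.404])]
```

View pics/t10.png

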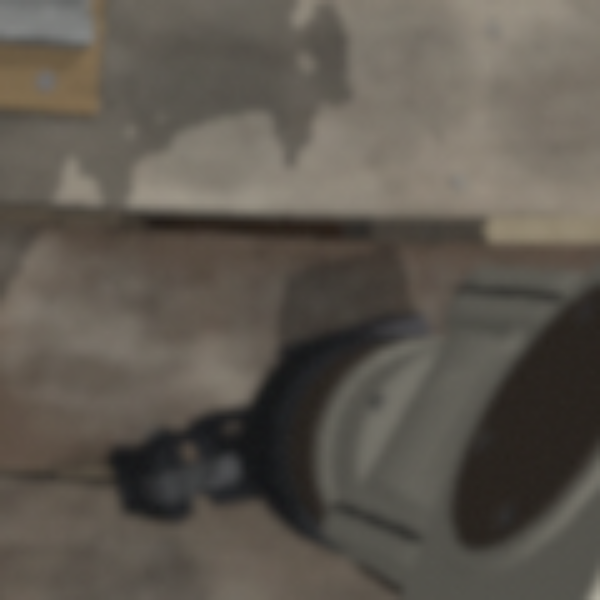

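Request:
carry_out:
  increments: [8.5,0,-4,0,0,8.5,0,-4,0,0,8.5,0,-4,0,0,8.5,0,0,0,0,8.5,0,0,0,0]

```text
clock: 36.35
eef_pos: [0.3648, -0.1201, 0.1799]
tool_rot: [0.989, 0.148, 0.0, 0.0]
ft_force: [0.5, -1.1, -0.2]
grip_width: 0.0847
grasp_force: 0.0
```

```bash
python3 stop.py .05 .075 .43 -.32
```

```text
348 (array([ 419.1, -322.9]), array([62.7, 44.1]), 107.7) z 0.0584
[ 0.3642 -0.12    0.1797] 16.98
```

```bash
python3 plan.py .4343 -.3180 .18 17.5 5
```

```text
at [ 0.3642 -0.12    0.1797] 16.98 w 0.0852 F [0.1 0.4 0.9] t 36.6
0.19 4.2 -0.01 -0.002
0.18 4.2 -0.01 -0.002
0.17 4.2 -0.01 -0.002
0.16 4.2 -0.01 -0.002
0.15 4.2 -0.01 -0.002
```

Request:
carry_out:
  increments: [8.5,0.2,4.2,0,-0.002,8.5,0.2,4.2,0,-0.002,8.5,0.15,4.2,0,-0.002,8.5,0.15,4.2,0,-0.002,8.5,0.15,4.2,0,-0.002]

```text
clock: 37.22
eef_pos: [0.4346, -0.3192, 0.1795]
tool_rot: [0.988, 0.153, -0.0, -0.0]
ft_force: [1.2, 0.0, 0.1]
grip_width: 0.0851
grasp_force: 0.0
```

Request:
carry_out:
  increments: [8.5,0,0,0,0,8.5,0,0,5,0,8.5,0,0,5,0,8.5,0,0,5,0,8.5,0,0,0,0]

```text
clock: 37.85
eef_pos: [0.4305, -0.3142, 0.0261]
tool_rot: [0.988, 0.153, -0.004, -0.004]
ft_force: [0.3, 0.2, -0.4]
grip_width: 0.0851
grasp_force: 0.0
```

```bash
python3 plan.py .4343 -.3180 .0045 17.5 1; python3 plan.py .4343 -.3180 .0045 17.5 1
```

```text
at [ 0.4305 -0.3142  0.0261] 17.64 w 0.0851 F [ 0.3  0.2 -0.4] t 37.85
0.24 0.48 2.16 0.002
at [ 0.4305 -0.3142  0.0261] 17.64 w 0.0851 F [ 0.3  0.2 -0.4] t 37.85
0.24 0.48 2.16 0.002
```

Request:
carry_out:
  increments: [8.5,0,0,2.5,0,8.5,0,0,0,0,6.6,0,0,0,0,6.4,0,0,0,0,6.19,0,0,0,0]

```text
clock: 38.48
eef_pos: [0.4352, -0.3172, 0.0063]
tool_rot: [0.988, 0.153, 0.001, 0.0]
ft_force: [-1.0, 3.3, 6.5]
grip_width: 0.0619
grasp_force: 1.2
```

Request:
carry_out:
  increments: [6.18,0,0,0,0,6.18,0,0,0,0,6.18,-0.4,0,-0.5,0,6.18,-0.4,0,-0.5,0,6.18,-0.5,0,-0.4,0]

```text
clock: 39.1
eef_pos: [0.4214, -0.3212, 0.0188]
tool_rot: [0.988, 0.153, -0.0, -0.0]
ft_force: [-0.1, -0.3, -4.0]
grip_width: 0.0618
grasp_force: 6.2
```

```bash
python3 sideview.py pics/s11.png
```

```text
mask 199 [ 0.372 -0.386 -0.001] [ 0.436 -0.264  0.09 ]
[ 0.4219 -0.3211  0.0186] [ 0.3 -0.7 -4.6] 6.242960169911385 0.06187051201857414
```

View pics/s11.png

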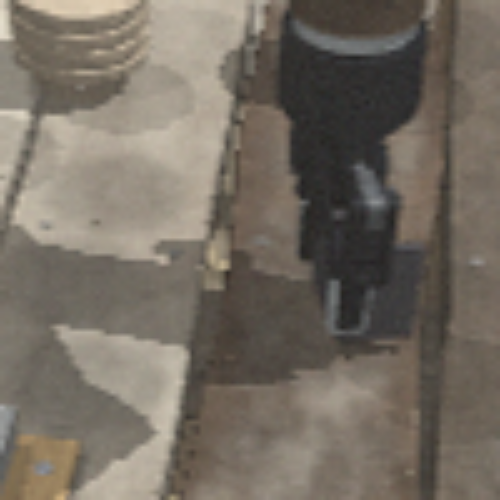

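Request:
carry_out:
  increments: [6.18,0,0,-0.8,0,6.19,0,0,0,0,6.2,0,0,0,0,6.2,0,0,0,0,6.2,0,0,0,0]

```text
clock: 40.02
eef_pos: [0.4225, -0.3216, 0.0274]
tool_rot: [0.988, 0.153, 0.0, 0.001]
ft_force: [0.5, -0.2, 1.0]
grip_width: 0.0621
grasp_force: 0.8
```

```bash
cat >> sideview.py <<'E'
# tilt of the big +y face outline: principal direction of the mask contour rect in side image
if M:
    c,_=cv2.findContours(M[0]["mask"].astype(np.uint8),0,2);c=max(c,key=cv2.contourArea);print("rect px",cv2.minAreaRect(c))
E
python3 sideview.py pics/s12.png
```

```text
mask 277 [ 0.375 -0.35   0.001] [ 0.434 -0.285  0.062]
[ 0.4224 -0.3216  0.0271] [ 1.  -1.7  1.1] 0.8853901759721339 0.06185802360775849
rect px ((382.5, 157.5), (25.0, 21.0), 90.0)
```

Request:
carry_out:
  increments: [6.8,0,0,0,0,6.8,0,0,0,0,6.8,-3,0,-0.3,0,6.8,0,0,0,0,6.3,0,0,0,0]

```text
clock: 40.95
eef_pos: [0.3937, -0.3303, 0.0298]
tool_rot: [0.988, 0.153, 0.0, 0.0]
ft_force: [0.8, -0.1, 0.2]
grip_width: 0.0631
grasp_force: 0.0
```

Request:
carry_out:
  increments: [6.18,0,0,0,0,6.18,0,0,0,0,6.18,0,0,0.2,0,6.18,-0.8,0,0,0,6.18,-0.8,0,0.1,0]

```text
clock: 41.58
eef_pos: [0.3796, -0.3354, 0.0276]
tool_rot: [0.988, 0.154, 0.002, 0.001]
ft_force: [3.0, 0.0, 4.5]
grip_width: 0.062
grasp_force: 7.0
```

```bash
python3 sideview.py pics/s13.png
```

```text
mask 494 [ 0.362 -0.389 -0.045] [ 0.426 -0.292  0.068]
[ 0.3783 -0.3357  0.0273] [ 1.3 -1.   6.1] 7.23607752006501 0.0619958928411517
rect px ((383.54583740234375, 155.51376342773438), (31.44110679626465, 19.3187198638916), 80.13418579101562)
```

Request:
carry_out:
  increments: [6.18,-0.8,0,0.2,0,6.18,-0.75,0,0.35,0,6.18,-0.7,0,0.45,0,6.18,-0.6,0,0.5,0,6.18,0,0,0,0]

```text
clock: 42.5
eef_pos: [0.3496, -0.3442, 0.0114]
tool_rot: [0.988, 0.153, -0.001, 0.0]
ft_force: [-2.1, -3.1, 1.9]
grip_width: 0.0618
grasp_force: 8.7
```

```bash
python3 sideview.py pics/s14.png
```

```text
mask 558 [ 0.349 -0.468 -0.044] [ 0.414 -0.295  0.083]
[ 0.3505 -0.3433  0.0115] [-1.7 -2.1  0.9] 8.595647402107716 0.06176652719362884
rect px ((392.64599609375, 153.30975341796875), (26.15203857421875, 25.963895797729492), 48.8140754699707)
```

View pics/s14.png

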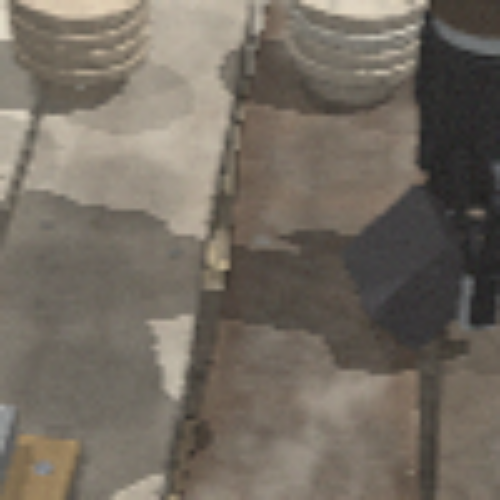

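Request:
carry_out:
  increments: [6.18,-0.6,0,0.3,0,6.18,-0.5,0,0.2,0,6.18,-0.5,0,0,0,6.18,-0.5,0,0,0,6.18,0,0,0,0]

```text
clock: 43.42
eef_pos: [0.3296, -0.3501, 0.0066]
tool_rot: [0.988, 0.153, -0.001, -0.0]
ft_force: [-1.5, -0.3, 0.4]
grip_width: 0.0624
grasp_force: 7.2
```

```bash
python3 sideview.py pics/s15.png
```

```text
mask 519 [ 0.33  -0.367  0.006] [ 0.397 -0.3    0.072]
[ 0.3303 -0.35    0.0067] [-3.8 -0.5  0.8] 7.308500111103058 0.061954022649292506
rect px ((399.07684326171875, 153.11538696289062), (25.238859176635742, 22.74271011352539), 56.3099365234375)
```

Request:
carry_out:
  increments: [6.25,-0.3,0,0,0,6.5,0,0,0,0,7,0,0,0,0,7,0,0,0,0,7,0,0,0,0]

```text
clock: 44.35
eef_pos: [0.3284, -0.351, 0.0068]
tool_rot: [0.988, 0.153, 0.0, 0.0]
ft_force: [0.0, 0.4, 0.1]
grip_width: 0.07
grasp_force: 0.0
```

```bash
python3 sideview.py pics/s16.png
```

```text
mask 336 [ 0.323 -0.375  0.002] [ 0.372 -0.309  0.07 ]
[ 0.3282 -0.351   0.0068] [-0.2  0.4  1. ] 0.0 0.07015578128231821
rect px ((402.5, 156.0), (24.0, 17.0), 90.0)
```

View pics/s16.png

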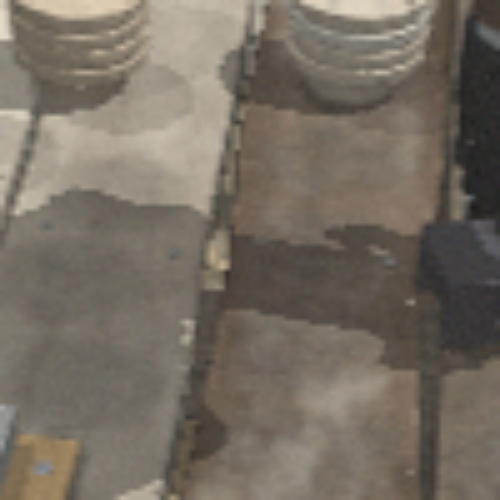

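Request:
carry_out:
  increments: [8.5,0,0,0,0,8.5,0,0,-5,0,8.5,0,0,-5,0,8.5,0,-4,-4,0,8.5,0,-4.5,0,0]

```text
clock: 45.28
eef_pos: [0.3043, -0.2714, 0.1501]
tool_rot: [0.988, 0.153, 0.003, 0.003]
ft_force: [0.2, 0.8, -0.7]
grip_width: 0.0851
grasp_force: 0.0
```

Request:
carry_out:
  increments: [8.5,0,-4,0,0,8.5,0,-4,0,0,8.5,0,-4,0,0,8.5,0,-4,0,0,8.5,0,0,0,0]

```text
clock: 45.9
eef_pos: [0.2525, -0.1157, 0.1466]
tool_rot: [0.988, 0.155, -0.0, -0.0]
ft_force: [1.0, -1.4, 0.5]
grip_width: 0.085
grasp_force: 0.0
```

```bash
python3 stop.py .032 .055 .355 -.34; python3 look.py top
```

```text
664 (array([ 339.8, -348.7]), array([62.7, 60.5]), 107.3) z 0.0426
[ 0.2545 -0.1183  0.147 ] 17.57
grip 509 [464. 112.] (array([ 732.1, -401.1]), array([59.8, 58.5]), 161.8) mean [ 0.7313 -0.4     0.1073]
grip 234 [245. 153.] (array([617.6, 107.9]), array([40.6, 24.2]), 86.3) mean [0.6155 0.1062 0.12  ]
grip 224 [273. 155.] (array([614.6,  43.5]), array([39.5, 24.4]), 88.1) mean [0.6125 0.0429 0.1204]
grip 214 [302. 157.] (array([611.1, -23.5]), array([39.5, 24.1]), 86.4) mean [ 0.6092 -0.0233  0.1211]
hanger_a_mid 0.63 554 mean [ 0.5975 -0.0229  0.0805] ztop 0.1254 rect (array([611.5, -23.9]), array([76.6, 60.8]), 178.8) toprect (array([611.3, -23.4]), array([39.6, 23.8]), 84.6) [ 0.6108 -0.0235  0.1234]
rail 0.88 4188 mean [ 0.6059 -0.0511  0.0144] ztop 0.0339 rect (array([612. , -16.8]), array([368.9, 114.2]), 87.3) toprect (array([603.2, -20.2]), array([336.1,  58. ]), 87.1) [ 0.6063 -0.0501  0.0342]
```

```bash
python3 plan.py .340 -.3487 .147 17.3 5
```

```text
at [ 0.254  -0.118   0.1467] 17.57 w 0.0851 F [ 1.1 -0.3 -0.1] t 46.35
0.25 4.92 -0.01 0.001
0.25 4.92 -0.01 0.001
0.26 4.92 -0.01 0.001
0.26 4.92 -0.01 0.001
0.26 4.92 -0.01 0.001
```

Request:
carry_out:
  increments: [8.5,0.25,4.9,0,0.001,8.5,0.25,4.9,0,0.001,8.5,0.25,4.9,0,0.001,8.5,0.25,4.9,0,0.001,8.5,0.25,4.9,0,0.001]

```text
clock: 46.98
eef_pos: [0.3398, -0.3494, 0.1463]
tool_rot: [0.989, 0.15, -0.0, -0.0]
ft_force: [0.7, 0.8, 1.2]
grip_width: 0.0846
grasp_force: 0.0
```

```bash
python3 - <<'E'
from h import *
for i in range(8):bot.camera("top")
E
python3 plan.py .340 -.3487 .012 17.3 4
```

```text
at [ 0.3391 -0.3463  0.1468] 17.39 w 0.0848 F [ 0.5 -0.3 -0.2] t 47.38
0.0 0.06 3.37 0.0
0.0 0.06 3.37 0.0
0.0 0.06 3.37 0.0
0.0 0.06 3.37 0.0
```

Request:
carry_out:
  increments: [8.5,0,0.2,4,0,8.5,0,0,4,0,8.5,0,0,4,0,8.5,0,0,1.5,0,8.5,0,0,0,0]

```text
clock: 48.0
eef_pos: [0.3398, -0.3484, 0.0116]
tool_rot: [0.989, 0.151, -0.0, -0.001]
ft_force: [0.0, 0.2, 0.0]
grip_width: 0.0849
grasp_force: 0.0
```

Request:
carry_out:
  increments: [7,0,0,0,0,6.4,0,0,0,0,5,0,0,0,0,5,0,0,0,0,5,0,0,0,0]

```text
clock: 48.62
eef_pos: [0.341, -0.3497, 0.0135]
tool_rot: [0.989, 0.151, 0.001, 0.001]
ft_force: [-0.5, 1.7, 6.7]
grip_width: 0.0611
grasp_force: 66.7
```

Request:
carry_out:
  increments: [5,0,0,0,0,5,0,0,0,0,5,0,0,-3,0,5,0,0,-4,0,5,0,0,-1,0]

```text
clock: 49.25
eef_pos: [0.3416, -0.3509, 0.0943]
tool_rot: [0.989, 0.151, 0.002, 0.002]
ft_force: [0.3, -0.6, -4.0]
grip_width: 0.0611
grasp_force: 68.1
```

```bash
python3 - <<'E'
from h import *
for i in range(6):bot.camera("top")
E
python3 plan.py .6028 -.1595 .12 87.27 10
```

```text
at [ 0.3391 -0.3482  0.09  ] 17.35 w 0.0609 F [ 0.3 -0.1 -4.4] t 49.55
3.08 -1.02 -0.3 -0.122
3.18 -0.63 -0.3 -0.122
3.23 -0.24 -0.3 -0.122
3.24 0.15 -0.3 -0.122
3.2 0.55 -0.3 -0.122
3.11 0.93 -0.3 -0.122
2.97 1.3 -0.3 -0.122
2.79 1.66 -0.3 -0.122
2.57 1.98 -0.3 -0.122
2.31 2.28 -0.3 -0.122
```

Request:
carry_out:
  increments: [5,3.1,-1,-0.3,-0.122,5,3.2,-0.65,-0.3,-0.122,5,3.25,-0.25,-0.3,-0.122,5,3.25,0.15,-0.3,-0.122,5,3.2,0.55,-0.3,-0.122]

```text
clock: 50.18
eef_pos: [0.4724, -0.2533, 0.1051]
tool_rot: [0.897, 0.443, -0.001, -0.001]
ft_force: [0.7, -0.1, -4.1]
grip_width: 0.0605
grasp_force: 68.0
```

Request:
carry_out:
  increments: [5,3.1,0.95,-0.3,-0.122,5,2.95,1.3,-0.3,-0.122,5,2.8,1.65,-0.3,-0.122,5,2.55,2,-0.3,-0.122,5,2.3,2.3,-0.3,-0.122]

```text
clock: 50.8
eef_pos: [0.6045, -0.1597, 0.1196]
tool_rot: [0.722, 0.691, -0.001, -0.002]
ft_force: [0.3, -1.4, -4.7]
grip_width: 0.0611
grasp_force: 68.0
```

```bash
python3 - <<'E'
from h import *
for i in range(10):bot.camera("top")
E
python3 plan.py .6028 -.1595 .062 87.27 1
```

```text
at [ 0.604  -0.1612  0.1216] 87.17 w 0.0613 F [ 0.   1.2 -4.5] t 51.3
0.17 -0.12 5.96 -0.002
```

Request:
carry_out:
  increments: [5,0.15,-0.1,3,0,5,0,0,3,0,5,0,0,1,0,5,0,0,0,0,5,0,0,0,0]

```text
clock: 51.92
eef_pos: [0.6049, -0.1595, 0.0533]
tool_rot: [0.724, 0.69, 0.001, 0.001]
ft_force: [0.4, -0.6, -3.6]
grip_width: 0.0608
grasp_force: 67.8
```

```bash
python3 - <<'E'
from h import *
for i in range(8):bot.camera("top")
p=bot.camera("side");cv2.imwrite("pics/s17.png",cv2.resize(p["pixels"][110:260,220:380],(640,600)))
E
python3 plan.py .6028 -.1595 .026 87.27 1
```

```text
at [ 0.6039 -0.159   0.052 ] 87.25 w 0.061 F [ 0.3 -0.  -3.6] t 52.38
-0.05 -0.1 2.6 -0.0
```

Lower gradually to the seated height.

Request:
carry_out:
  increments: [5,0,-0.1,0.8,0,5,0,0,0.5,0,5,0,0,0.5,0,5,0,0,0.3,0,5,0,0,0,0]

```text
clock: 53.0
eef_pos: [0.605, -0.1596, 0.0443]
tool_rot: [0.724, 0.69, 0.003, 0.005]
ft_force: [-18.6, 5.9, 60.6]
grip_width: 0.061
grasp_force: 77.7
```

```bash
python3 - <<'E'
from h import *
o=bot.get_obs();print(o["ft_torque"],o["ft_force"],o["eef_pos"],R.from_quat(o["tool_rot"]).as_matrix().round(4)[:,2])
E
```

```text
[ 1.3552882   5.80114656 -0.21001079] [-18.64239909   5.92764393  60.58989351] [ 0.60504446 -0.15963504  0.04428129] [ 0.0099 -0.0031 -0.9999]
```

Request:
carry_out:
  increments: [5,0,0,-1,0,5,0,0,-0.6,0,5,0,0,0,0,5,0,0,0,0,5,0,0,0,0]

```text
clock: 53.62
eef_pos: [0.6021, -0.1588, 0.0452]
tool_rot: [0.724, 0.69, -0.001, -0.001]
ft_force: [-0.4, -0.2, -5.1]
grip_width: 0.0612
grasp_force: 69.5
```

```bash
python3 - <<'E'
from h import *
from plan import pose
for i in range(8):bot.camera("top")
o,e,t=pose();print(e,t,o["ft_torque"],o["ft_force"])
p=bot.camera("top");X=cloud(p)
c=(.603,-.16)
m=(abs(X[...,0]-c[0])<.07)&(abs(X[...,1]-c[1])<.07)
for lo,hi in((.07,.09),(.08,.1),(.027,.036)):
    P=X[m&(X[...,2]>lo)&(X[...,2]<hi)]
    if len(P)>5: print(lo,len(P),rect(P))
p=bot.camera("side");X=cloud(p)
M=bot.regions_of(p,"stop_mid")
for d in M[:1]:
    P=X[d["mask"]&(p["range_z"]>0)];print("side",len(P),P.min(0),P.max(0))
    F=P[abs(P[:,1]-np.median(P[:,1]))<.006];print(F[:,0].min(),F[:,0].max(),F[:,1].mean())
# rail from side cloud
T=(X[...,2]>.027)&(X[...,2]<.037)&(abs(X[...,0]-.6)<.04)&(X[...,1]>-.13)&(X[...,1]<-.06)
P=X[T];k=np.polyfit(P[:,1],P[:,0],1);print(rect(P))
cv2.imwrite("pics/s18.png",cv2.resize(p["pixels"][110:260,220:380],(640,600)))
E
```

```text
[ 0.60280212 -0.1590351   0.0468351 ] 87.2494948311113 [-0.00933011 -0.04167828 -0.01297518] [ 1.30841051 -0.8213922  -4.11626721]
0.07 16 (array([ 609.7, -134.9]), array([25.3,  2.5]), 0.9)
0.027 205 (array([ 605.6, -112.7]), array([45.5, 44.4]), 87.4)
side 531 [ 0.56969524 -0.19450457  0.0375141 ] [ 0.63234911 -0.12632804  0.08251456]
0.5701074194439049 0.6323491060403958 -0.14104046712222235
(array([ 595.2, -106.3]), array([46.4, 34.1]), 90.5)
```

Request:
carry_out:
  increments: [5,0,-0.25,0,0,5,0,0,0.3,0,5,0,0,0.3,0,5,0,0,0.2,0,5,0,0,0,0]

```text
clock: 54.8
eef_pos: [0.6001, -0.1588, 0.0384]
tool_rot: [0.724, 0.69, -0.0, -0.0]
ft_force: [0.2, -0.2, -3.7]
grip_width: 0.061
grasp_force: 69.5
```

```bash
python3 - <<'E'
from h import *
from plan import pose
for i in range(4):bot.camera("top")
o,e,t=pose();print(e,t,o["ft_torque"],o["ft_force"])
E
```

```text
[ 0.60039845 -0.15892712  0.03889056] 87.2508499507356 [-0.00231489 -0.05567111 -0.00825724] [-0.19147329  1.090324   -4.54835056]
```

Request:
carry_out:
  increments: [5,0,0,0.4,0,5,0,0,0.4,0,5,0,0,0.3,0,5,0,0,0,0,5,0,0,0,0]

```text
clock: 55.62
eef_pos: [0.6003, -0.1589, 0.0277]
tool_rot: [0.724, 0.69, -0.0, -0.0]
ft_force: [-0.0, -0.5, -4.7]
grip_width: 0.061
grasp_force: 69.3
```

Request:
carry_out:
  increments: [5,0,0,0.15,0,5,0,0,0.1,0,5,0,0,0.1,0,5,0,0,0,0,5,0,0,0,0]

```text
clock: 56.25
eef_pos: [0.6004, -0.1589, 0.0272]
tool_rot: [0.724, 0.69, 0.0, 0.001]
ft_force: [-7.3, 1.4, 11.2]
grip_width: 0.061
grasp_force: 71.2
```

Seated. Release and retreat clear.

Request:
carry_out:
  increments: [6.3,0,0,0,0,7,0,0,0,0,8,0,0,0,0,8.2,0,0,-3,0,8.2,0,0,-4,0]

```text
clock: 56.88
eef_pos: [0.5993, -0.1586, 0.0933]
tool_rot: [0.724, 0.69, -0.001, -0.002]
ft_force: [0.6, -0.6, 0.5]
grip_width: 0.0821
grasp_force: 0.0
```

Request:
carry_out:
  increments: [8.2,0,0,-4,0,8.2,0,-4,0,0,8.2,0,-4,0,0,8.2,0,-4,0,0,8.2,0,-4,0,0]

```text
clock: 57.5
eef_pos: [0.4394, -0.1512, 0.1342]
tool_rot: [0.724, 0.69, 0.0, 0.0]
ft_force: [0.1, -1.7, 0.5]
grip_width: 0.0823
grasp_force: 0.0
```

```bash
python3 stop.py .05 .075 .603 -.16; python3 look.py top; python3 - <<'E'
from h import *
p=bot.camera("side");cv2.imwrite("pics/s20.png",cv2.resize(p["pixels"][110:300,210:390],(600,600)))
E
```

```text
623 (array([ 602.8, -163.1]), array([62.4, 59.9]), 177.0) z 0.0567
[ 0.4416 -0.1516  0.1348] 87.24
grip 505 [464. 112.] (array([ 731.7, -400.5]), array([59.9, 58.6]), 39.7) mean [ 0.7312 -0.4001  0.1072]
grip 232 [245. 153.] (array([617.3, 107.7]), array([40.8, 24.1]), 88.0) mean [0.6155 0.1063 0.1202]
grip 225 [276. 156.] (array([611.5,  36.9]), array([40. , 24.7]), 88.4) mean [0.6097 0.0365 0.1203]
grip 216 [304. 157.] (array([610.3, -27. ]), array([39.2, 25.1]), 83.8) mean [ 0.6085 -0.027   0.1207]
hanger_a_mid 0.84 557 mean [ 0.5964 -0.0262  0.08  ] ztop 0.1256 rect (array([610.8, -26.5]), array([75.7, 61. ]), 177.8) toprect (array([610.1, -27. ]), array([39.4, 24.4]), 84.4) [ 0.6101 -0.0273  0.1235]
stop_mid 0.85 676 mean [ 0.5999 -0.1617  0.0546] ztop 0.0597 rect (array([ 602.3, -162.7]), array([63.1, 59.5]), 177.0) toprect (array([ 602.7, -162.9]), array([62.2, 59.3]), 176.9) [ 0.6024 -0.1623  0.0569]
rail 0.68 3240 mean [ 0.6065 -0.0299  0.013 ] ztop 0.0332 rect (array([610.5, -24.3]), array([343.8, 112. ]), 87.2) toprect (array([607.4,   6.2]), array([278.4,  52. ]), 87.3) [ 0.6069 -0.0205  0.0321]
rail 0.53 543 mean [ 0.5969 -0.0252  0.0815] ztop 0.1256 rect (array([610.4, -25.2]), array([74.6, 63.2]), 175.4) toprect (array([610.1, -27. ]), array([39.4, 24.4]), 84.4) [ 0.6102 -0.027   0.1235]
```

View pics/s20.png

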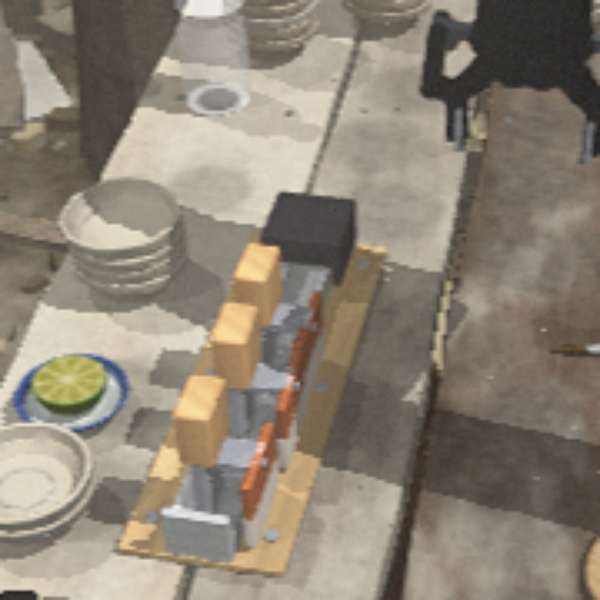

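```bash
python3 plan.py .6092 -.0270 .18 86.5 5
```

```text
at [ 0.4414 -0.1513  0.1342] 87.27 w 0.082 F [0.1 0.4 0.8] t 58.0
2.64 3.23 -0.92 0.003
2.65 3.23 -0.92 0.003
2.66 3.22 -0.92 0.003
2.67 3.21 -0.92 0.003
2.68 3.21 -0.92 0.003
```

Request:
carry_out:
  increments: [6,2.65,3.2,-1.5,0.003,6,2.65,3.2,-1.5,0.003,6,2.65,3.2,-1.6,0.003,6,2.65,3.2,0,0.003,6,2.7,3.25,0,0.003]

```text
clock: 58.62
eef_pos: [0.6096, -0.026, 0.1803]
tool_rot: [0.729, 0.685, 0.0, 0.0]
ft_force: [1.0, -0.4, -0.3]
grip_width: 0.0599
grasp_force: 0.0
```

```bash
python3 - <<'E'
from h import *
for i in range(10):bot.camera("side")
E
python3 plan.py .6092 -.0270 .090 86.5 1
```

```text
at [ 0.6074 -0.0278  0.1807] 86.32 w 0.0598 F [-0.8  0.4  0. ] t 59.12
0.1 0.17 9.07 -0.003
```

Request:
carry_out:
  increments: [6,0,0.15,4,0,6,0,0,4,0,6,0,0,1,0,3,0,0,0,0,1.5,0,0,0,0]

```text
clock: 59.75
eef_pos: [0.6108, -0.0274, 0.0924]
tool_rot: [0.729, 0.684, 0.001, 0.001]
ft_force: [0.4, -0.8, 3.2]
grip_width: 0.024
grasp_force: 8.9
```

Request:
carry_out:
  increments: [1.5,0,0,0,0,1.5,0.3,0,0,0,1.5,0.3,0,0,0,1.5,0.2,0,0,0,1.5,0.1,0,0,0]

```text
clock: 60.38
eef_pos: [0.6104, -0.0209, 0.0926]
tool_rot: [0.73, 0.684, -0.001, 0.003]
ft_force: [-4.4, -7.2, 6.7]
grip_width: 0.024
grasp_force: 59.4
```

Request:
carry_out:
  increments: [1.5,0.2,0,0,0,1.5,0,0,0,0,6,0,0,0,0,6,0,0,0,0,6,0,0,-4,0]

```text
clock: 61.0
eef_pos: [0.6074, -0.0157, 0.127]
tool_rot: [0.729, 0.685, -0.003, -0.003]
ft_force: [-0.2, 0.3, 0.4]
grip_width: 0.0598
grasp_force: 0.0
```

Request:
carry_out:
  increments: [6,0,0,-5,0,6,-1,-5,0,0,6,-1,-5,0,0,6,-1,-5,0,0,6,0,0,0,0]

```text
clock: 61.62
eef_pos: [0.4541, -0.0365, 0.1797]
tool_rot: [0.729, 0.684, -0.001, -0.002]
ft_force: [0.3, 0.1, -0.4]
grip_width: 0.0599
grasp_force: 0.0
```

```bash
python3 stop.py .05 .075 .603 -.16; python3 look.py top|grep -v rail; python3 look.py side | grep grip
```

```text
550 (array([ 602.2, -163. ]), array([62.6, 59.4]), 178.3) z 0.0567
[ 0.4602 -0.0365  0.1807] 86.42
grip 509 [464. 112.] (array([ 731.4, -400. ]), array([59.7, 59.4]), 44.2) mean [ 0.7312 -0.4     0.1072]
grip 233 [245. 153.] (array([617.4, 107.7]), array([40.4, 24.2]), 85.0) mean [0.6156 0.1062 0.12  ]
grip 222 [273. 156.] (array([611.5,  44.3]), array([39.1, 24.2]), 91.8) mean [0.6098 0.0437 0.1208]
grip 216 [301. 157.] (array([611.6, -19.3]), array([39.5, 25.1]), 87.7) mean [ 0.6093 -0.0195  0.1209]
hanger_a_mid 0.9 370 mean [ 0.6049 -0.02    0.1023] ztop 0.1266 rect (array([562.6, -18.9]), array([122.7,  61.1]), 0.3) toprect (array([561.9, -20.4]), array([121.9,  38.3]), 1.4) [ 0.6062 -0.0197  0.1445]
stop_mid 0.93 559 mean [ 0.6031 -0.1662  0.0556] ztop 0.06 rect (array([ 602.3, -167.6]), array([68.2, 62.2]), 87.8) toprect (array([ 602.7, -163.3]), array([61.7, 59.8]), 177.3) [ 0.6045 -0.1657  0.057 ]
stop_mid 0.43 325 mean [ 0.6072 -0.0198  0.0967] ztop 0.1259 rect (array([607.3, -20.5]), array([57.6, 32.4]), 94.7) toprect (array([611.2, -19.1]), array([38.3, 23.4]), 91.6) [ 0.6107 -0.0189  0.1233]
grip 240 [273. 111.] (array([ 727. , -398.8]), array([61.7, 58.8]), 111.7) mean [ 0.7262 -0.3938  0.1068]
grip 850 [278. 221.] (array([608.1,  47.1]), array([169.7,  27.6]), 87.3) mean [0.6071 0.0587 0.1171]
```

All three are touching (107.7, 44.3 and −19.3 mm) and the stop is seated, so I'm handing in.

```bash
python3 -c "
from workcell import bot
print(bot.job_done())"
```

```text
the job is handed in; nothing more can be done
None
```

All three hangers are on the rail, touching one another against the closed end with tiles on the near side. The stop is right way up and seated over the open end, the gripper is clear, and the job was handed in at about 62 s with no verdict returned.

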